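# Fit the control card and snap the cover onto its box

## Task

Close up the grey control box: lift the green circuit card out of the rack by its white pull tab and slide it down between the card guides in the box until it is fully home, then set the white cover on the box and press it down until both orange clips snap over its edge. Do not let go then: finish with the gripper still on the cover, pressing it firmly down so that the foam seal under it stays well squeezed. Leave the blue card in the rack and the things round about alone.

Things in the scene. Friction and masses are not known exactly. Their poses are not given: they have to be found in the camera images.
- control_box: Grey open-topped plastic box, 76 (x) x 130 (y) mm, walls 4 mm, on a fixed 12 mm plywood board (112 x 176 mm). Origin: centre of the board's underside, z up, x across the box, y along it. Heights over the origin: inner floor 16 mm, rim 66, free foam seal 71, underside of the clips' hooks 73, clip tops 88. The orange clips, 26 mm wide, stand at y = +-64 to 70 mm
- slot_mouth (a point): midway between the two upright black card guides inside the box, at the top of their flared mouths (57 mm over the board's underside); axes as the box's. Each guide is a slot 6.5 mm wide, centred on x = 0, at an end of the box: its back at y = +-58.5 mm, its ribs 8.5 mm deep; it runs down to the inner floor, 41 mm below; the flare is 8 mm tall
- card_green_mid (a point): Green circuit card, blue relays, white pull tab, about 80 g, standing in the rack. Point: its centre, 37 mm over its lower edge; y along it, x across its thickness, z up. Board 5 x 112 x 40 mm, parts on it stick out 16 mm. Tab 10 mm thick (x), 34 wide (y), free from 3 to 37 mm above the point. Fits either way round. Home on the box's floor, the point is 53 mm over the box's origin (within 3 mm)
- card_blue_mid (a point): a like card, blue with black relays and a yellow tab, in another slot of the same rack, 90 mm away; stays where it is. Point and axes as for the green card
- card_rack: black plastic rack fixed to the bench, 132 (x) x 122 (y) mm, 30 mm tall, floor 8 mm; origin at the centre of its underside; three slots 6.5 mm wide along y at x = -45, 0 and +45 mm hold cards by their ends, 22 mm deep. The cards stand in the outer two, in either order
- cover_mid (a point): White cover, about 100 g, lying right way up. Point: its centre, 19 mm over its underside; y along it, x across. Tapered lip (6 mm) enters the box with 2 mm play a side; flange 76 (x) x 133 (y) mm, 9 to 13 mm below the point; hood 44 (x) x 64 (y) mm from there to 19 mm above it, to be gripped across x; hollow, clears the tab of a card that is home. Fits either way round
- rim_center (a point): centre of the box's opening at rim height, 66 mm over the board's underside; axes as the box's. With the cover above it, cover_mid stands about 25 mm over this point when the flange's bevelled ends meet the clips' sloping lead-ins, 16 mm when the clips snap over the flange, 13 mm when it is pressed right down on the rim
- clip_left (a joint): orange snap clip at the +y end of the box: 0 upright, grows (rad) as it is bent outward, to about 0.1 as the cover's edge passes; springs back to 0 when it has snapped over the edge. The push needed to pass both clips is about 10 to 16 N, and drops suddenly as they snap
- clip_right (a joint): the like clip at the -y end
- seal (a joint): squeeze of the black foam seal on the rim: 0 free, 0.005 m with the cover down on the rim; a spring of 2.2 N per mm. With the cover clipped on and nobody pressing it stands at about 0.002; at the end it must stay over 0.0033, a push of some 6 N; right down on the rim takes some 10 N
- tape_measure: yellow tape measure, 33 x 81 x 64 mm, standing behind the box; a bystander, leave it alone
- film_pot: small black pot with a grey lid, 34 mm across, 53 mm tall, behind the cover; a bystander, leave it alone
- sanding_block: brown sanding block, 62 x 113 x 35 mm, behind the rack; a bystander, leave it alone

How it is judged:
By the outcome, as a careful person would: the job done as asked, in the order asked, and still so for the second after the job is handed in, while the arm keeps its last pose, push and grip.
It also fails if it takes over 69 s, if anything falls off the work surface, if the arm or the gripper's body presses on something with over 40 N, if the wrist force passes 120 N, or if a joint passes its speed limit or range.

## Robot

A 6-joint arm with a two-finger parallel gripper is mounted at the origin on a cart in front of the work surface, level with it; the furniture and walls round the work are solid. World frame = base frame: x ahead of the robot, y to its left, z up, the work surface at z = 0. Lengths are in mm, angles in rad, forces in N, time in s.
With the tool pointing down it reaches from about 350 to 775 mm from the base axis. Payload 7.3 kg.
Tool frame: the origin (TCP) lies on the centre line of the jaws, within the pads' length; the fingertips stand 22 mm ahead of it and the grasp point (between the pads) lies 3 mm ahead of it; z points along the fingers, y is the direction in which the jaws open and shut (so a half turn about z gives the same grasp; the last joint's range is limited). The gripper opens to 92 mm and grips with 3 to 60 N. Pads are 19 mm wide; open, the fingers measure 130 mm over their backs; the gripper's body (75 mm by 190 mm) begins 47 mm behind the grasp point.
Start: joints at [-1.248, 0.342, 1.524, -0, 1.275, -0.146], TCP at [237.227, -468.365, 248.741] pointing down, gripper open.
Joint ranges: [-2.53, 2.53], [-0.77, 2.02], [0.04, 2.7], [-1, 4.14], [0.28, 2.66], [-3.11, 3.11]. Speed limits (rad/s): [2.57, 2.57, 3.14, 3.14, 3.14, 3.14].

## Interface

Orientations are given as [roll, pitch, yaw] about the fixed x, y, z axes, in that order (R = Rz(yaw) Ry(pitch) Rx(roll)).
In Python, from plant import get_obs, capture, close_job gives the robot as it stands.
- The arm moves only by the tool carry_out, never from a script. Its arguments are lists of equal length, an entry for each row: "xyz": the shift along the tool's x, y, z scaled (see below), a list of three; "dr": the turn, a rotation vector about the tool's x, y, z scaled (see below), a list of three. A call has 1 to 8 rows; each row shifts and turns the commanded pose from where the row before left it, along the tool's axes as they then stand; what a row does not reach is not made up. The controller multiplies each number of a shift by 0.06 m and each number of a turn by 8 degrees. A row lasts 1/8 s, in which the tool goes at most 62.5 mm and 10.7 degrees, less where a joint would pass 70% of its speed; a pose out of reach is approached as far as the arm can. A call with a number of a shift or a turn outside -1 to 1 is refused whole. A call with a gripper value outside its range is refused whole. "gripper" is the gripper's target within -1 to 1 (fully open at 1, half-way at 0, shut at -1), set as the call begins (left out, the last holds). The fingers move at their own pace and stop on an object; the grip force is fixed at half the most. Time passes only in rows, so rows that do not move let the fingers close. It gives the time, the measured TCP pose, the force and the opening at its end, in the units of the state.
- get_obs(): the state, without advancing time (a new reading comes with each control period).
- capture(name): name is "scene" or "top" or "wrist"; returns a dict with "image" (480x640x3 uint8, blue, green, red), "fx", "fy", "cx", "cy" (pixels), "pose" (4x4, takes a point from camera to world coordinates). Camera axes: x right, y up, looking along -z (the intrinsics and any distortion apply to the point x, -y, -z); pixel columns grow to the right and rows downward; lengths in mm; the calibration is good to about 2 mm. A picture is of the moment at which its call begins. There is no depth.
- close_job(): hands the job in, once; it reports no verdict.
The state is a dict: "time": time; "joint_positions": joint angles; "dq": joint speeds; "tau": joint torques, N m; "tool_pos": TCP position; "tcp_rot": TCP orientation; "contact_force": force on the tool from outside, world axes, zero at the start; "moment": the same for the moment, N m; "grip_width": finger opening in mm.
Only numpy, scipy, OpenCV 4.12 (cv2) and the standard library are available. Lean on these libraries where they do the work, as an engineer would, in place of code of your own. Each camera call takes 0.05 s, during which the arm holds its last target.

## Working session

There is one attempt and no reset: what is moved stays moved. The work goes in short steps, Python scripts to look and compute and a tool call to move; the robot and the scene stay as the last step left them, time stands still between calls to the robot, and variables do not carry over. Pictures are saved under pics/ and viewed, and the job is handed in when it is done.

Besides the shell and the picture viewer there is one more tool, called after "Call:" in YAML: its name, and indented under it one key for each argument. carry_out: Moves the arm, as the interface text tells. Shifts and turns lie within -1 to 1; 1 stands for 0.06 m of shift or 8 degrees of turn. Its arguments: {"type":"object","properties":{"xyz":{"type":"array"},"dr":{"type":"array"},"gripper":{"type":"number"}},"required":["xyz","dr"]}

```bash
mkdir -p pics; ls
python3 - <<'E'
from plant import get_obs, capture
import cv2
o=get_obs(); print(o)
for n in ("scene","top"):
    c=capture(n); cv2.imwrite(f"pics/{n}0.png",c["image"]); print(n,{k:v for k,v in c.items() if k!="image"})
E
```

```text
pics
{'time': 0.0, 'joint_positions': array([-1.24799157e+00,  3.42728982e-01,  1.52501326e+00,  2.08089984e-05,
        1.27536848e+00, -1.45961378e-01]), 'dq': array([-1.34241506e-03,  1.70126127e-03, -1.74837929e-03,  5.46295727e-04,
       -5.60508989e-05, -5.28904920e-04]), 'tau': array([ 1.82439664e-03, -4.31234944e+01, -2.44215310e+01,  7.18552410e-02,
        5.58847818e-02, -1.23824066e-04]), 'tool_pos': array([ 237.11464448, -467.99708469,  248.04298752]), 'tcp_rot': array([-3.14009362e+00, -2.40479773e-04,  4.68759883e-01]), 'contact_force': array([-0.2530004 ,  0.76764069,  0.68558994]), 'moment': array([-0.01104891, -0.00706747, -0.00731082]), 'grip_width': 92.08630761069708}
scene {'fx': 446.1082779369912, 'fy': 446.1082779369912, 'cx': 321.5381555114596, 'cy': 230.15159343757273, 'pose': array([[-8.28124370e-01,  3.82215307e-01, -4.10026202e-01,
         1.53384055e+02],
       [-5.60523651e-01, -5.58353618e-01,  6.11599930e-01,
         6.61516329e+02],
       [ 4.82324194e-03,  7.36310190e-01,  6.76626958e-01,
         7.58017994e+02],
       [ 0.00000000e+00,  0.00000000e+00,  0.00000000e+00,
         1.00000000e+00]])}
top {'fx': 504.53558433590086, 'fy': 504.53558433590086, 'cx': 319.9488164228721, 'cy': 238.13901012301224, 'pose': array([[-1.14245126e-02,  9.81434764e-01, -1.91455700e-01,
         3.80670653e+02],
       [-9.99933636e-01, -1.14973743e-02,  7.30359882e-04,
         4.12721818e+01],
       [-1.48443726e-03,  1.91451338e-01,  9.81500984e-01,
         1.09815671e+03],
       [ 0.00000000e+00,  0.00000000e+00,  0.00000000e+00,
         1.00000000e+00]])}
```

View pics/scene0.png

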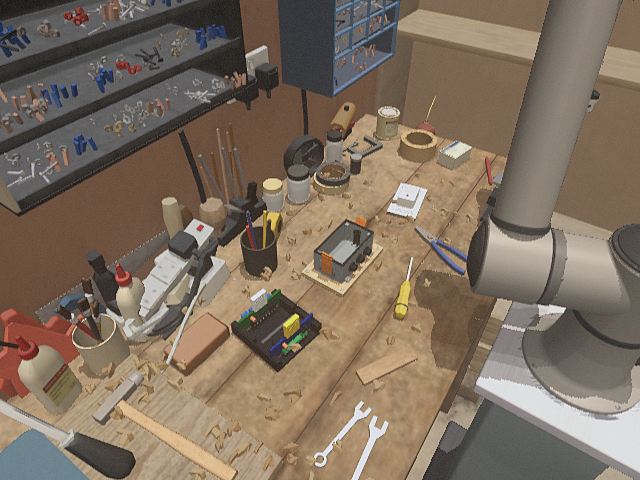

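View pics/top0.png

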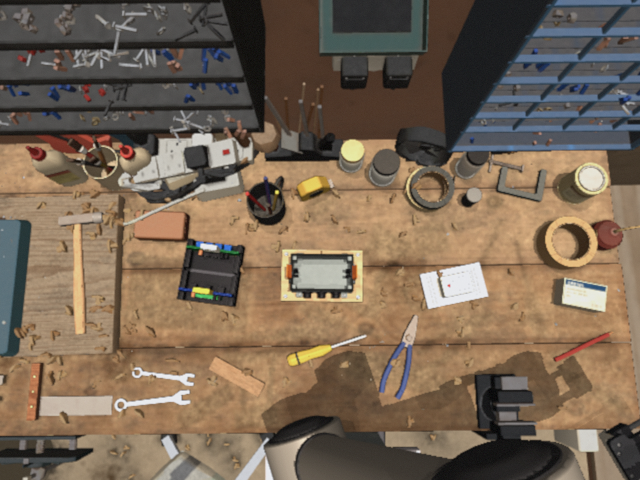

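```bash
cat > h.py <<'E'
import numpy as np, cv2
from scipy.spatial.transform import Rotation as R
from plant import get_obs, capture
def ray(c,u,v):
    d=np.array([(u-c['cx'])/c['fx'],-(v-c['cy'])/c['fy'],-1.0]); P=c['pose']
    return P[:3,3],P[:3,:3]@d
def onz(c,u,v,z):
    o,d=ray(c,u,v); return o+d*(z-o[2])/d[2]
def proj(c,p):
    q=np.linalg.inv(c['pose'])@np.append(p,1); return np.array([c['cx']-c['fx']*q[0]/q[2],c['cy']+c['fy']*q[1]/q[2]])
def crop(c,u0,v0,w,h,s,name):
    cv2.imwrite('pics/'+name,cv2.resize(c['image'][v0:v0+h,u0:u0+w],None,fx=s,fy=s,interpolation=cv2.INTER_CUBIC))
def two(c1,p1,c2,p2):
    o1,d1=ray(c1,*p1);o2,d2=ray(c2,*p2)
    A=np.stack([d1,-d2],1); t=np.linalg.lstsq(A,o2-o1,rcond=None)[0]
    a=o1+d1*t[0];b=o2+d2*t[1]; return (a+b)/2,np.linalg.norm(a-b)
def mat(o): return R.from_euler('xyz',o['tcp_rot']).as_matrix()
E
python3 - <<'E'
from h import *
c=capture('top'); 
crop(c,165,230,100,90,8,'t_rack.png');crop(c,270,235,105,75,7,'t_box.png');crop(c,410,250,90,70,8,'t_cov.png')
c=capture('scene'); crop(c,225,280,105,95,7,'s_rack.png');crop(c,295,205,95,95,6,'s_box.png')
E
```

```text
(no output)
```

View pics/t_rack.png

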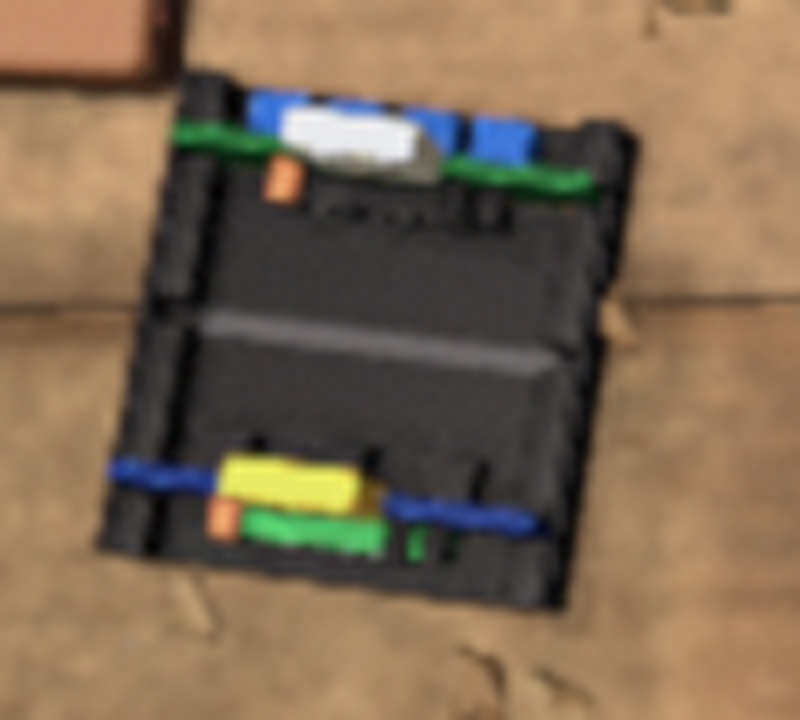

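View pics/t_box.png

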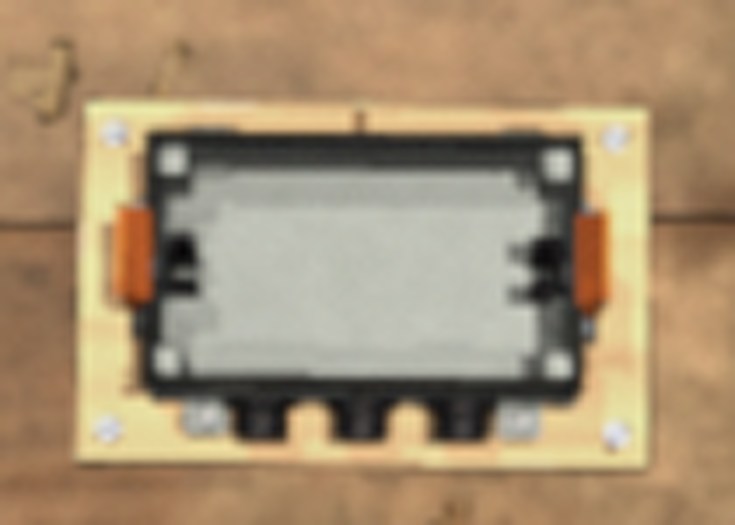

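View pics/t_cov.png

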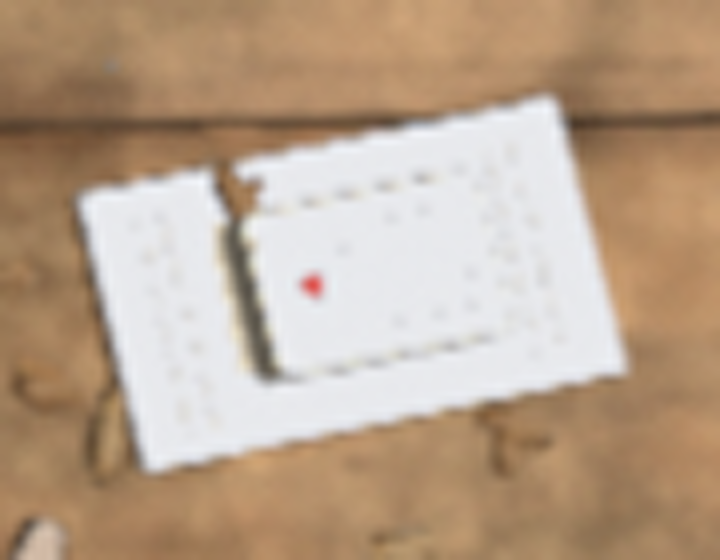

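View pics/s_rack.png

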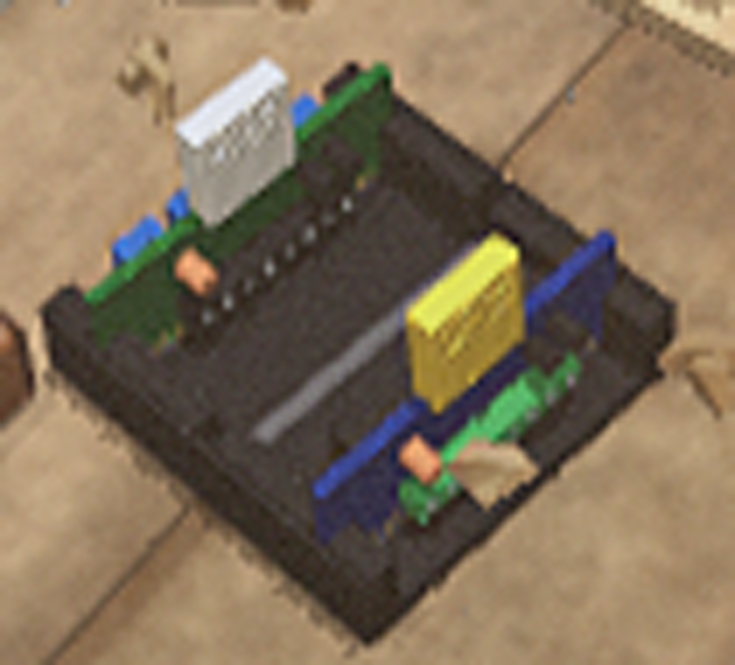

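View pics/s_box.png

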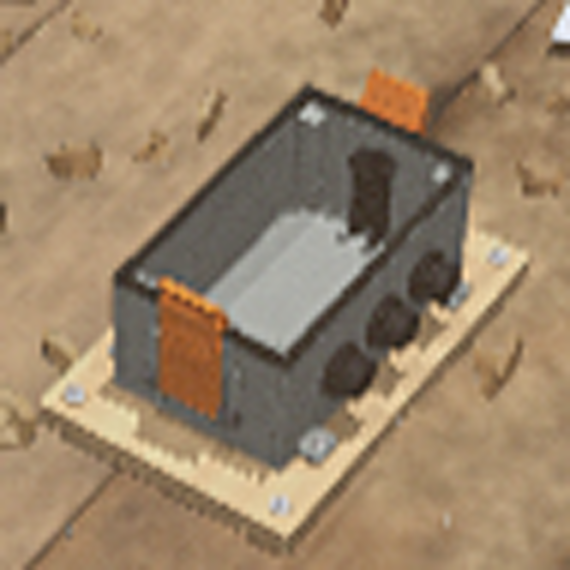

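Run:
```python
from h import *
c=capture('top'); s=capture('scene')
def T(pts,s0,u0,v0): return [(u0+(x+.5)/s0-.5,v0+(y+.5)/s0-.5) for x,y in pts]
def show(name,pts,z):
    P=np.array([onz(c,*p,z) for p in pts]); print(name,P[:,:2].round(1).tolist(),'mean',P.mean(0).round(1))
    return P
P=show('green',T([(175,130),(595,182)],8,165,230),48); d=P[1]-P[0]; print(np.linalg.norm(d),np.degrees(np.arctan2(d[1],d[0])))
P=show('blue',T([(110,467),(542,523)],8,165,230),48); d=P[1]-P[0]; print(np.linalg.norm(d),np.degrees(np.arctan2(d[1],d[0])))
P=show('board',T([(82,100),(650,108),(648,467),(75,460)],7,270,235),12)
for i in range(4): d=P[(i+1)%4]-P[i]; print(np.linalg.norm(d),np.degrees(np.arctan2(d[1],d[0])))
P=show('cover',T([(80,197),(553,95),(628,372),(148,470)],8,410,250),10)
for i in range(4): d=P[(i+1)%4]-P[i]; print(np.linalg.norm(d),np.degrees(np.arctan2(d[1],d[0])))
# masks
def mask(c,lo,hi,roi):
    h=cv2.cvtColor(c['image'],cv2.COLOR_BGR2HSV); m=cv2.inRange(h,lo,hi); k=np.zeros_like(m); u,v,w,hh=roi;k[v:v+hh,u:u+w]=m[v:v+hh,u:u+w]; return k
def orange(c,roi):
    m=mask(c,(3,150,100),(18,255,255),roi); n,l,st,ce=cv2.connectedComponentsWithStats(m)
    return [(st[i].tolist(),ce[i].round(1)) for i in range(1,n) if st[i][4]>12]
print(orange(c,(270,235,105,75))); print(orange(s,(295,205,95,95)))
for cam,roi in ((c,(165,230,100,90)),(s,(225,280,105,95))):
    m=mask(cam,(0,0,190),(180,60,255),roi); n,l,st,ce=cv2.connectedComponentsWithStats(m); i=1+np.argmax(st[1:,4]); print('tab',st[i],ce[i])
    m=mask(cam,(22,150,150),(35,255,255),roi); n,l,st,ce=cv2.connectedComponentsWithStats(m); i=1+np.argmax(st[1:,4]); print('ytab',st[i],ce[i])
# white top of tab in top view at z=82
m=mask(c,(0,0,215),(180,60,255),(165,230,100,90)); ys,xs=np.nonzero(m); print(onz(c,xs.mean(),ys.mean(),82))
r=cv2.minAreaRect(np.stack([xs,ys],1).astype(np.float32)); print(r)
```

```text
green [[572.3, 323.1], [557.1, 211.7]] mean [564.7 267.4  48. ]
112.37548940144393 -97.79030729525542
blue [[483.4, 336.5], [467.5, 223.8]] mean [475.5 280.1  48. ]
113.84397015843446 -97.99209954862333
board [[569.7, 125.2], [565.1, -52.0], [453.8, -48.3], [457.9, 127.0]] mean [511.6  38.   12. ]
177.21717969450958 -91.48778671045623
111.37772991498966 178.10744742122674
175.3075655593139 88.64327472977125
111.78160194875677 -0.9120330783152923
cover [[510.8, -174.4], [537.2, -304.5], [461.9, -319.2], [437.3, -189.0]] mean [ 486.8 -246.8   10. ]
132.67584594006854 -78.5310785661898
76.71502922228383 -168.91553549473713
132.51686206415604 100.70126147525667
74.93865771611657 11.206001159510443
[([286, 265, 6, 14, 74], array([288.5, 271.1])), ([352, 266, 5, 14, 64], array([354. , 271.9]))]
[([355, 217, 12, 10, 76], array([360.5, 221.6])), ([322, 251, 11, 24, 185], array([326.4, 262.6]))]
tab [200 243  17   7  80] [208.3375 246.3   ]
ytab [194 287  16   7  44] [201.90909091 290.56818182]
tab [250 288  16  13  82] [257.69512195 294.14634146]
ytab [283 313  16  26 160] [290.9     326.14375]
[564.19301834 270.21519664  82.        ]
((207.6384735107422, 246.39231872558594), (15.256272315979004, 4.34121561050415), 7.125016689300537)
```

```bash
cat >> h.py <<'E'
def go(target,yaw=None,o=None):
    "print units for world shift to target (measured pose), and turn vector to tool-down at yaw deg"
    o=o or get_obs(); M=mat(o); d=M.T@(np.array(target)-o['tool_pos'])/60
    print('shift units',d.round(3),'max',abs(d).max().round(2))
    if yaw is not None:
        G=R.from_euler('xyz',[np.pi,0,np.radians(yaw)]); r=(R.from_matrix(M).inv()*G).as_rotvec(degrees=True)/8
        print('turn units',r.round(3))
def st():
    o=get_obs(); print('t',round(o['time'],2),o['tool_pos'].round(1),np.degrees(o['tcp_rot']).round(2),'F',o['contact_force'].round(1),'w',round(o['grip_width'],1))
E
python3 - <<'E'
from h import *
st(); c=capture('wrist'); cv2.imwrite('pics/w0.png',c['image']); P=c['pose']; o=get_obs(); M=mat(o)
print(c['fx'],'cam in tool',(M.T@(P[:3,3]-o['tool_pos'])).round(1)); print((M.T@P[:3,:3]).round(3))
go((550,267,200),82.1)
E
```

```text
t 0.3 [ 237.2 -468.2  248.5] [-179.97   -0.     26.86] F [ 0.7  0.7 -0.2] w 91.9
428.2111323414567 cam in tool [  75.4    0.7 -136.3]
[[-0.001  0.959  0.285]
 [ 1.     0.001  0.   ]
 [ 0.     0.285 -0.959]]
shift units [10.187 -8.577  0.813] max 10.19
turn units [-1.000e-03 -1.000e-03 -6.905e+00]
```

View pics/w0.png

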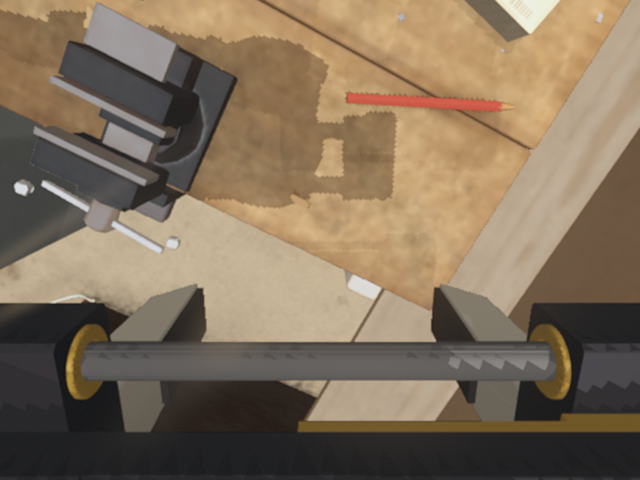

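Run:
```python
from h import *
go((511,38,240),88.7)
```

```text
shift units [ 7.883 -5.466  0.145] max 7.88
turn units [-1.00e-03 -1.00e-03 -7.73e+00]
```

Call:
carry_out:
  xyz:
    - [0.66,-0.455,0]
    - [0.66,-0.455,0]
    - [0.66,-0.455,0]
    - [0.66,-0.455,0]
    - [0.66,-0.455,0]
    - [0.66,-0.455,0]
    - [0.66,-0.455,0]
    - [0.66,-0.455,0]
  dr:
    - [0,0,0]
    - [0,0,0]
    - [0,0,0]
    - [0,0,0]
    - [0,0,0]
    - [0,0,0]
    - [0,0,0]
    - [0,0,0]

```text
time: 1.35
tool_pos: [421.8, -129.0, 248.9]
tcp_rot: [3.141, -0.0, 0.469]
contact_force: [0.8, 0.4, -0.0]
grip_width: 92.0
```

Call:
carry_out:
  xyz:
    - [0.66,-0.455,0]
    - [0.66,-0.455,0]
    - [0.66,-0.455,0]
    - [0.62,-0.455,0.1]
    - [0,0,0]
    - [0,0,0]
    - [0,0,0]
    - [0,0,0]
  dr:
    - [0,0,0]
    - [0,0,0]
    - [0,0,0]
    - [0,0,0]
    - [0,0,-0.97]
    - [0,0,-0.97]
    - [0,0,-0.97]
    - [0,0,-0.97]

```text
time: 2.35
tool_pos: [511.0, 37.6, 242.7]
tcp_rot: [-3.142, 0.0, 1.015]
contact_force: [-0.6, 0.3, -0.1]
grip_width: 91.8
```

Call:
carry_out:
  xyz:
    - [0,0,0]
    - [0,0,0]
    - [0,0,0]
    - [0,0,0]
    - [0,0,0]
  dr:
    - [0,0,-0.97]
    - [0,0,-0.97]
    - [0,0,-0.97]
    - [0,0,-0.94]
    - [0,0,0]

```text
time: 2.98
tool_pos: [511.0, 37.5, 242.7]
tcp_rot: [-3.142, 0.0, 1.547]
contact_force: [0.5, -0.0, 0.7]
grip_width: 91.5
```

Run:
```python
from h import *
st(); c=capture('wrist'); cv2.imwrite('pics/w1.png',c['image'])
go((511,38,240),88.7); go((565,270,220),82.1)
```

```text
t 2.98 [511.   37.5 242.7] [-180.      0.     88.63] F [ 0.5 -0.   0.7] w 91.5
shift units [0.008 0.    0.045] max 0.04
turn units [-0.    0.   -0.02]
shift units [3.897 0.802 0.378] max 3.9
turn units [-0.     0.     0.805]
```

View pics/w1.png

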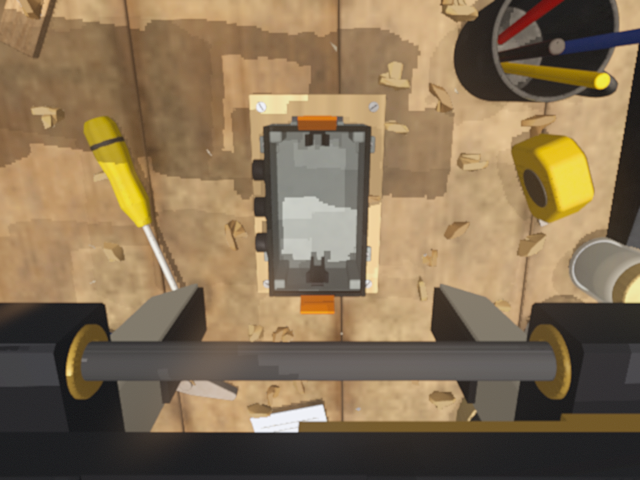

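Run:
```python
from h import *
c=capture('wrist'); cv2.imwrite('pics/w1b.png',c['image'])
crop(c,240,85,150,120,5,'w1_a.png'); crop(c,240,205,150,115,5,'w1_b.png')
```

```text
(no output)
```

View pics/w1_a.png

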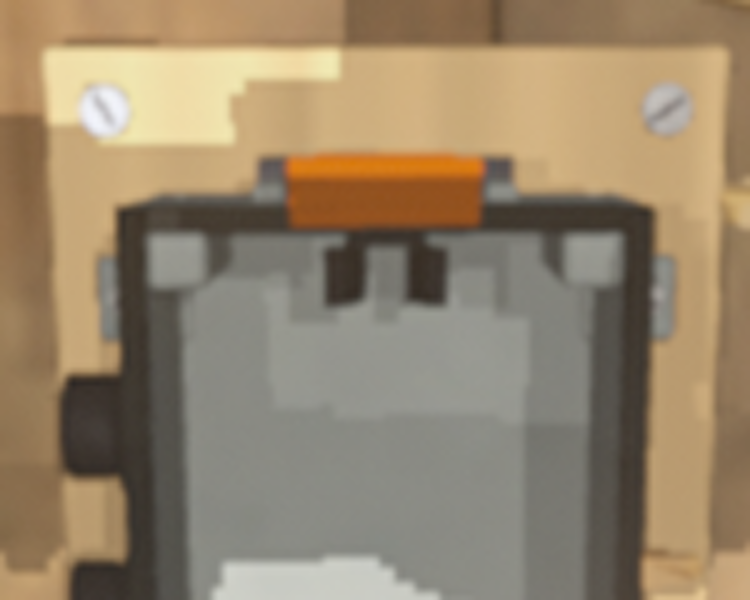

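View pics/w1_b.png

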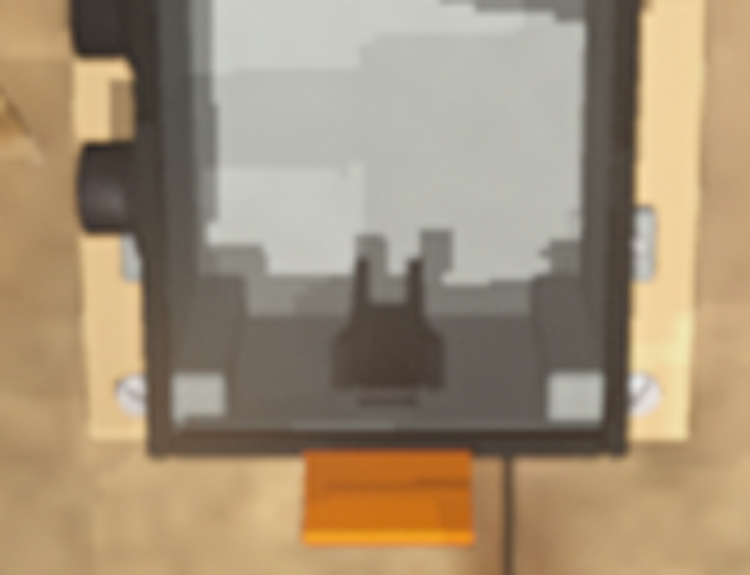

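Call:
carry_out:
  xyz:
    - [0.78,0.16,0.075]
    - [0.78,0.16,0.075]
    - [0.78,0.16,0.075]
    - [0.78,0.16,0.075]
    - [0.78,0.16,0.075]
    - [0,0,0]
    - [0,0,0]
  dr:
    - [0,0,0]
    - [0,0,0]
    - [0,0,0]
    - [0,0,0]
    - [0,0,0]
    - [0,0,0.81]
    - [0,0,0]

```text
time: 3.95
tool_pos: [564.1, 270.8, 219.7]
tcp_rot: [-3.141, 0.0, 1.435]
contact_force: [-0.4, 0.4, -0.3]
grip_width: 91.7
```

Run:
```python
from h import *
st(); c=capture('wrist'); cv2.imwrite('pics/w2.png',c['image'])
```

```text
t 3.95 [564.1 270.8 219.7] [-1.7997e+02  3.0000e-02  8.2230e+01] F [-0.4  0.4 -0.3] w 91.7
```

View pics/w2.png

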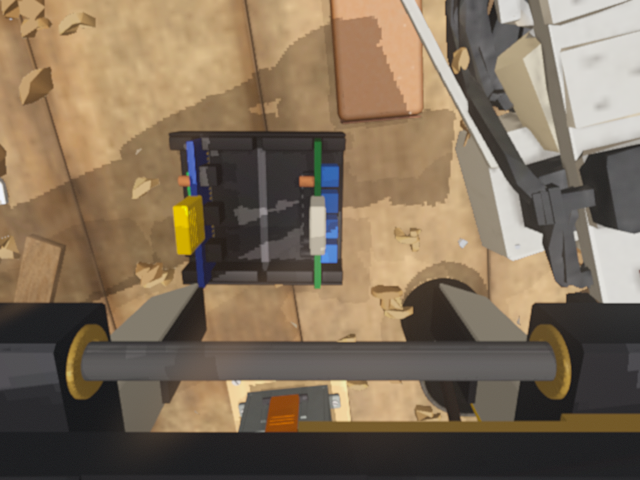

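```bash
cat >> h.py <<'E'
def wcam(pos,rotdeg):
    M=R.from_euler('xyz',rotdeg,degrees=True).as_matrix(); P=np.eye(4)
    P[:3,:3]=M@np.array([[-0.001,.959,.285],[1,.001,0],[0,.285,-.959]]); P[:3,3]=pos+M@np.array([75.4,.7,-136.3])
    return P
E
python3 - <<'E'
from h import *
c=capture('wrist'); crop(c,160,120,200,180,4,'w2_r.png')
st(); P=c['pose'].copy(); print(abs(P-wcam(*(get_obs()['tool_pos'],np.degrees(get_obs()['tcp_rot'])))).max())
c1=dict(c); c1['pose']=wcam(np.array([511,37.5,242.7]),[180,0,88.63])
print(c['cx'],c['cy'])
def T(pts,s0,u0,v0): return [(u0+(x+.5)/s0-.5,v0+(y+.5)/s0-.5) for x,y in pts]
A=lambda pts:T(pts,5,240,85); B=lambda pts:T(pts,5,240,205)
def show(name,p,z):
    Q=np.array([onz(c1,*q,z) for q in p]); d=Q[0]-Q[-1]; print(name,Q[:,:2].round(1).tolist(),Q.mean(0).round(2),np.linalg.norm(d).round(1),np.degrees(np.arctan2(d[1],d[0])).round(2)); return Q
show('board y edges', [A([(43,48)])[0],A([(728,48)])[0],B([(690,440)])[0],B([(90,440)])[0]],12)
show('boardtop',A([(43,48),(728,48)]),12)
show('left edge',A([(43,48)])+B([(90,440)]),12); show('right edge',A([(728,48)])+B([(690,440)]),12)
show('clip +y top edge',A([(288,156),(484,156)]),88); show('clip -y top far edge',B([(305,545),(473,545)]),88)
show('rim',A([(120,210),(652,210)])+B([(625,455),(150,455)]),71)
show('guide +y ribs',A([(327,272),(446,272)]),57)
show('guide -y ribs top',B([(332,385),(443,385)]),57)
show('guide -y front',B([(352,258),(425,258)]),16)
show('knockscrews',A([(104,110),(668,110)])+B([(643,393),(133,393)]),13)
E
```

```text
t 4.05 [564.3 270.  220.2] [-1.800e+02  1.000e-02  8.227e+01] F [-0.1  0.3  0.6] w 91.5
1.8702836926775035
318.20287214445165 237.15651201357286
board y edges [[457.0, 126.5], [568.4, 123.7], [564.7, -51.3], [453.2, -48.5]] [510.84  37.6   12.  ] 175.1 88.77
boardtop [[457.0, 126.5], [568.4, 123.7]] [512.69 125.13  12.  ] 111.4 178.57
left edge [[457.0, 126.5], [453.2, -48.5]] [455.13  38.99  12.  ] 175.1 88.77
right edge [[568.4, 123.7], [564.7, -51.3]] [566.56  36.21  12.  ] 175.1 88.82
clip +y top edge [[499.8, 109.5], [525.4, 108.9]] [512.58 109.18  88.  ] 25.6 178.57
clip -y top far edge [[496.8, -33.0], [521.9, -33.6]] [509.35 -33.27  88.  ] 25.1 178.57
rim [[475.3, 102.7], [549.4, 100.8], [546.4, -27.2], [472.1, -25.4]] [510.8   37.72  71.  ] 128.1 88.59
guide +y ribs [[503.4, 92.6], [520.9, 92.2]] [512.13  92.4   57.  ] 17.5 178.57
guide -y ribs top [[500.4, -20.1], [518.4, -20.5]] [509.39 -20.3   57.  ] 18.0 178.57
guide -y front [[503.1, -12.6], [516.2, -12.9]] [509.67 -12.76  16.  ] 13.1 178.57
knockscrews [[466.4, 116.6], [558.6, 114.3], [555.8, -41.3], [461.9, -38.9]] [510.7   37.69  13.  ] 155.6 88.34
```

View pics/w2_r.png

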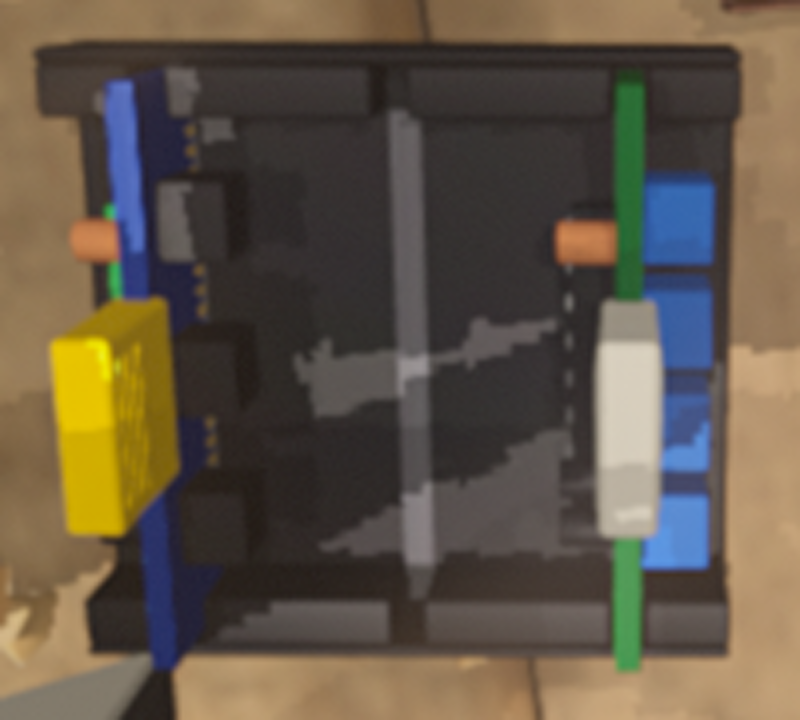

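Run:
```python
from h import *
c=capture('wrist')
def T(pts,s0,u0,v0): return [(u0+(x+.5)/s0-.5,v0+(y+.5)/s0-.5) for x,y in pts]
A=lambda pts:T(pts,4,160,120)
def show(name,p,z):
    Q=np.array([onz(c,*q,z) for q in p]); d=Q[0]-Q[-1]; print(name,Q[:,:2].round(1).tolist(),Q.mean(0).round(2),np.linalg.norm(d).round(1),np.degrees(np.arctan2(d[1],d[0])).round(2)); return Q
g=show('green ends',A([(630,75),(628,668)]),48)
show('tab ends',A([(630,341),(630,536)]),82); show('tab sides',A([(599,440),(661,440)]),82)
show('blue ends',A([(120,82),(163,666)]),48)
st(); go((g.mean(0)[0],g.mean(0)[1],120),82.1)
```

```text
green ends [[570.2, 326.0], [554.5, 214.4]] [562.35 270.18  48.  ] 112.7 81.96
tab ends [[564.8, 286.0], [560.2, 252.7]] [562.48 269.33  82.  ] 33.7 82.16
tab sides [[557.4, 270.1], [567.6, 268.7]] [562.48 269.36  82.  ] 10.3 172.19
blue ends [[481.1, 337.0], [464.9, 227.1]] [473.02 282.04  48.  ] 111.1 81.6
t 4.1 [564.4 269.8 220.3] [1.7999e+02 1.0000e-02 8.2240e+01] F [-0.6 -0.5  0.6] w 91.7
shift units [ 0.002 -0.035  1.672] max 1.67
turn units [0.001 0.001 0.017]
```

Call:
carry_out:
  xyz:
    - [0,-0.02,0.92]
    - [0,0,0.91]
    - [0,0,0]
    - [0,0,0]
  dr:
    - [0,0,0]
    - [0,0,0]
    - [0,0,0.015]
    - [0,0,0]
  gripper: -0.1

```text
time: 4.6
tool_pos: [564.5, 270.6, 112.7]
tcp_rot: [3.139, -0.001, 1.433]
contact_force: [0.1, -0.2, -0.3]
grip_width: 56.3
```

Run:
```python
from h import *
st(); c=capture('wrist'); cv2.imwrite('pics/w3.png',c['image'])
```

```text
t 4.6 [564.5 270.6 112.7] [ 1.7983e+02 -8.0000e-02  8.2090e+01] F [ 0.1 -0.2 -0.3] w 56.3
```

View pics/w3.png

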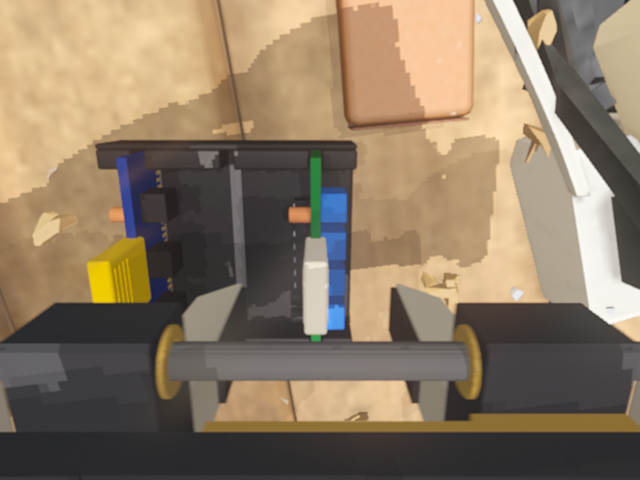

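Call:
carry_out:
  xyz:
    - [-0.015,-0.005,0.32]
    - [0,0,0.32]
    - [0,0,0]
    - [0,0,0]
  dr:
    - [0,0,0]
    - [0,0,0]
    - [0,0,0]
    - [0,0,0]
  gripper: -0.5

```text
time: 5.15
tool_pos: [563.9, 270.1, 74.2]
tcp_rot: [3.138, -0.002, 1.433]
contact_force: [-0.3, 0.5, -0.8]
grip_width: 23.6
```

Run:
```python
from h import *
st(); c=capture('wrist'); cv2.imwrite('pics/w4.png',c['image'])
c=capture('top'); crop(c,165,230,100,90,8,'t4.png')
```

```text
t 5.15 [563.9 270.1  74.2] [ 1.7982e+02 -9.0000e-02  8.2100e+01] F [-0.3  0.5 -0.8] w 23.6
```

View pics/w4.png

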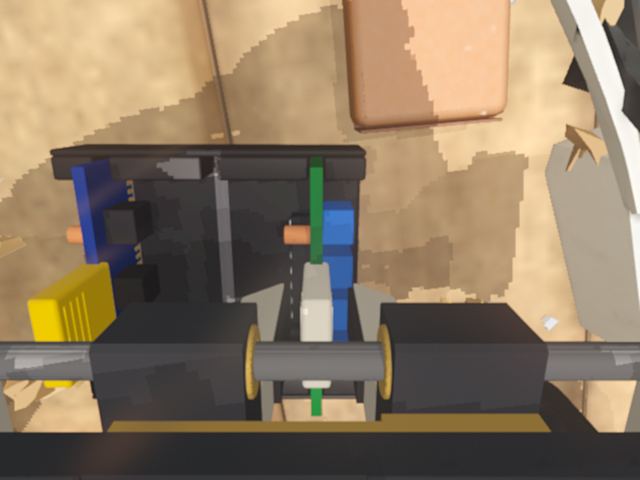

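Call:
carry_out:
  xyz:
    - [0,-0.008,0]
    - [0,0,0]
    - [0,0,0]
    - [0,0,0]
  dr:
    - [0.02,0.01,0]
    - [0,0,0]
    - [0,0,0]
    - [0,0,0]
  gripper: -1

```text
time: 5.75
tool_pos: [562.4, 269.8, 72.5]
tcp_rot: [-3.139, -0.002, 1.433]
contact_force: [-0.6, -0.3, 5.4]
grip_width: 9.9
```

Run:
```python
from h import *
st()
```

```text
t 5.75 [562.4 269.8  72.5] [-1.7987e+02 -9.0000e-02  8.2100e+01] F [-0.6 -0.3  5.4] w 9.9
```

Call:
carry_out:
  xyz:
    - [0,0,-0.1]
    - [0,0,-0.2]
    - [0,0,-0.3]
    - [0,0,0]
  dr:
    - [0,0,0]
    - [0,0,0]
    - [0,0,0]
    - [0,0,0]

```text
time: 6.25
tool_pos: [563.1, 270.1, 110.3]
tcp_rot: [3.141, -0.003, 1.433]
contact_force: [-0.7, 0.4, -1.3]
grip_width: 9.8
```

Run:
```python
from h import *
st(); c=capture('wrist'); cv2.imwrite('pics/w5.png',c['image'])
```

```text
t 6.25 [563.1 270.1 110.3] [ 1.7998e+02 -1.7000e-01  8.2110e+01] F [-0.7  0.4 -1.3] w 9.8
```

View pics/w5.png

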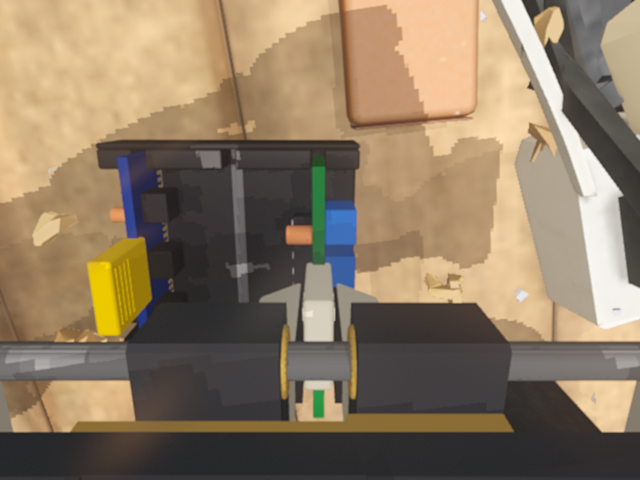

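Call:
carry_out:
  xyz:
    - [0,0,-0.67]
    - [0,0,-0.66]
    - [0,0,0]
  dr:
    - [0,0.02,0]
    - [0,0,0]
    - [0,0,0]

```text
time: 6.68
tool_pos: [563.7, 270.0, 191.0]
tcp_rot: [3.139, -0.007, 1.433]
contact_force: [-0.3, -0.4, -0.9]
grip_width: 9.4
```

Run:
```python
from h import *
st(); go((511.9,37.7,190),88.7); c=capture('wrist'); cv2.imwrite('pics/w6.png',c['image'])
crop(c,260,140,120,100,6,'w6a.png');crop(c,260,340,120,100,6,'w6b.png')
s=capture('scene'); cv2.imwrite('pics/s6.png',s['image']); t=capture('top'); crop(t,165,200,120,100,6,'t6.png')
```

```text
t 6.67 [563.7 270.  191. ] [179.85  -0.39  82.11] F [-0.3 -0.4 -0.9] w 9.4
shift units [-3.953 -0.324 -0.011] max 3.95
turn units [ 0.021 -0.048 -0.824]
```

View pics/w6a.png

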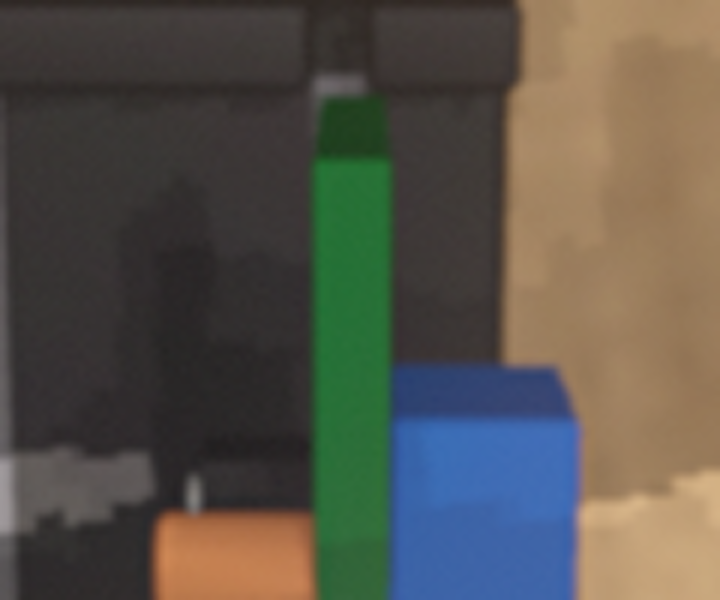

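View pics/w6b.png

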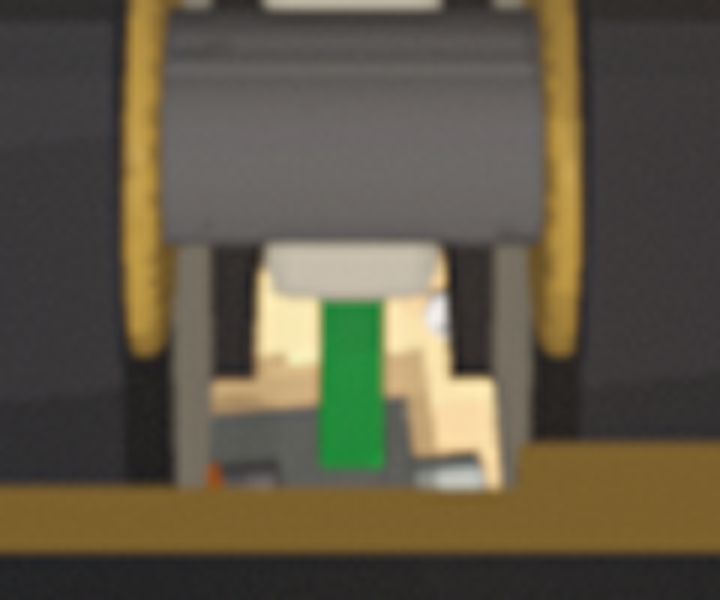

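View pics/s6.png

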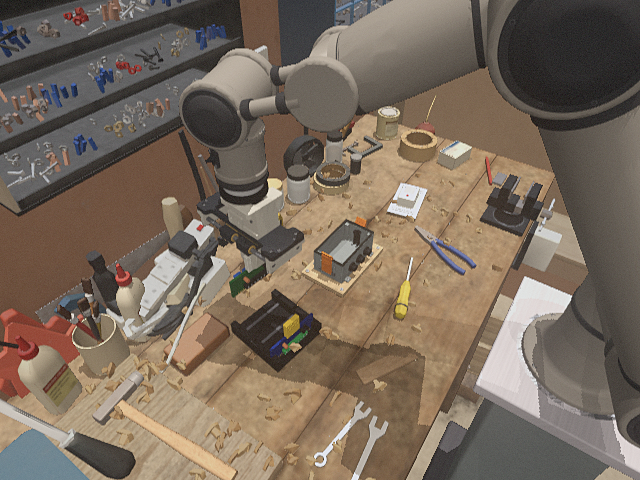

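Run:
```python
from h import *
c=capture('wrist'); o=get_obs(); M=mat(o)
for dep in (20,23,26,29):
    r=[]
    for p in ((318.7,166.1),(318.6,417.8)):
        a,d=ray(c,*p); a=M.T@(a-o['tool_pos']); d=M.T@d; r.append(a+d*(dep-a[2])/d[2])
    r=np.array(r); print(dep,r.round(1).tolist(),r.mean(0).round(2),(r[0]-r[1])[0].round(1))
go((511.9,37.7,190),88.7)
```

```text
20 [[56.0, -0.8, 20.0], [-53.2, -0.9, 20.0]] [ 1.43 -0.85 20.  ] 109.2
23 [[55.7, -0.8, 23.0], [-55.7, -0.9, 23.0]] [ 1.0e-02 -8.4e-01  2.3e+01] 111.3
26 [[55.3, -0.8, 26.0], [-58.1, -0.9, 26.0]] [-1.42 -0.84 26.  ] 113.4
29 [[54.9, -0.8, 29.0], [-60.6, -0.9, 29.0]] [-2.84 -0.83 29.  ] 115.5
shift units [-3.935 -0.29  -0.075] max 3.93
turn units [-0.04  -0.021 -0.825]
```

Call:
carry_out:
  xyz:
    - [-0.65,-0.05,0]
    - [-0.66,-0.05,0]
    - [-0.66,-0.05,0]
    - [-0.66,-0.05,0]
    - [-0.65,-0.05,0]
    - [-0.65,-0.05,0]
    - [0,0,0]
    - [0,0,0]
  dr:
    - [0,0,0]
    - [0,0,0]
    - [0,0,0]
    - [0,0,0]
    - [0,0,0]
    - [0,0,0]
    - [0,-0.03,-0.82]
    - [0,0,0]

```text
time: 7.88
tool_pos: [511.6, 38.0, 185.8]
tcp_rot: [-3.137, -0.0, 1.546]
contact_force: [0.1, 0.7, -0.3]
grip_width: 10.1
```

Run:
```python
from h import *
for i in range(3): st(); c=capture('wrist')
cv2.imwrite('pics/w7.png',c['image'])
go((511.6,37.7,145),88.7)
```

```text
t 7.88 [511.6  38.  185.8] [-1.7972e+02 -3.0000e-02  8.8560e+01] F [ 0.1  0.7 -0.3] w 10.1
t 7.92 [511.8  38.4 185.9] [-1.7975e+02 -3.0000e-02  8.8530e+01] F [ 0.3  0.1 -0.9] w 9.9
t 7.97 [511.9  38.6 186.1] [-1.7977e+02 -2.0000e-02  8.8550e+01] F [ 0.5 -0.  -1.2] w 9.7
shift units [-0.018 -0.004  0.688] max 0.69
turn units [-0.027 -0.003 -0.014]
```

View pics/w7.png

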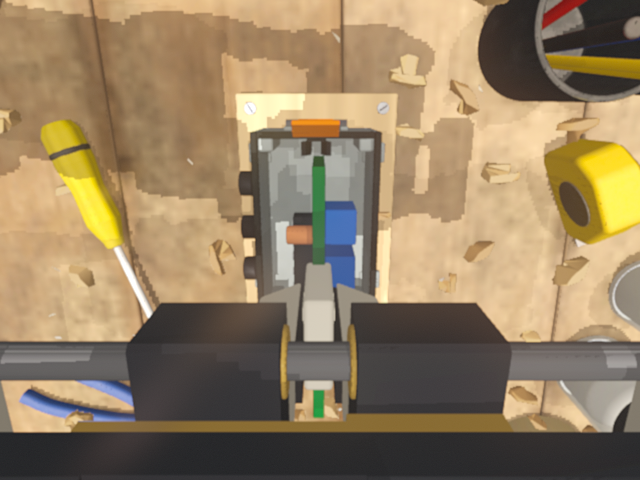

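Call:
carry_out:
  xyz:
    - [0,0,0.3]
    - [-0.01,0,0.3]
    - [0,0,0]
    - [0,0,0]
  dr:
    - [0,0,0]
    - [-0.03,0,-0.015]
    - [0,0,0]
    - [0,0,0]

```text
time: 8.52
tool_pos: [512.5, 38.0, 151.3]
tcp_rot: [3.139, -0.0, 1.549]
contact_force: [-0.0, 0.6, -1.0]
grip_width: 9.6
```

Run:
```python
from h import *
for i in range(2): st(); c=capture('wrist')
cv2.imwrite('pics/w8.png',c['image']); crop(c,240,110,160,110,5,'w8a.png')
s=capture('scene'); crop(s,290,180,110,110,6,'s8.png')
```

```text
t 8.53 [512.5  38.  151.3] [ 1.7987e+02 -1.0000e-02  8.8780e+01] F [-0.   0.6 -1. ] w 9.6
t 8.57 [512.7  37.9 151.6] [ 1.7984e+02 -1.0000e-02  8.8780e+01] F [-0.4  0.2  0.4] w 9.8
```

View pics/w8a.png

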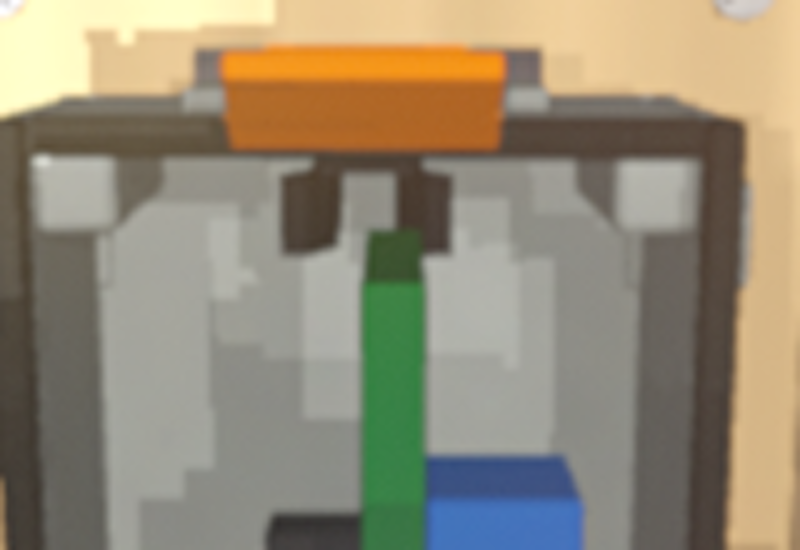

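View pics/s8.png

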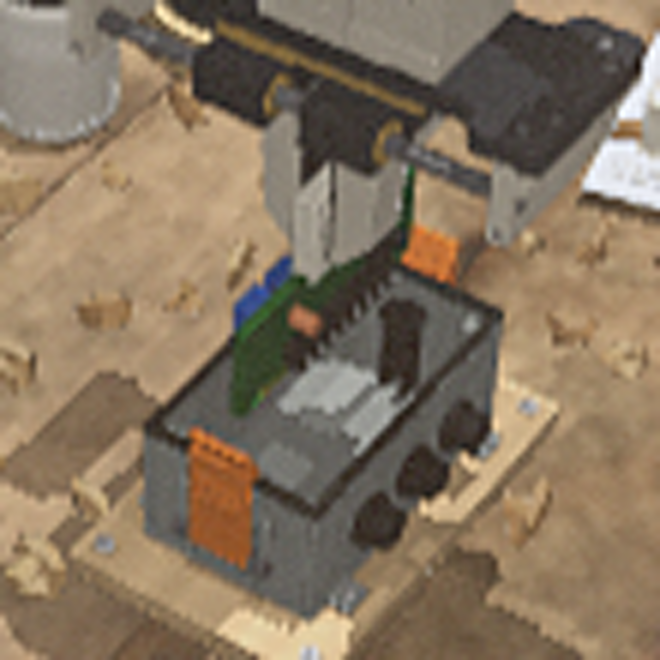

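Call:
carry_out:
  xyz:
    - [0,-0.045,0.1]
    - [0,0,0.07]
    - [0,0,0]
    - [0,0,0]
  dr:
    - [0.01,0,0]
    - [0,0,0]
    - [0,0,0]
    - [0,0,0]

```text
time: 9.18
tool_pos: [509.5, 37.8, 140.6]
tcp_rot: [3.141, -0.0, 1.549]
contact_force: [-0.6, -0.2, -0.6]
grip_width: 9.6
```

Run:
```python
from h import *
for i in range(2): st(); c=capture('wrist')
crop(c,240,110,160,110,5,'w9a.png')
s=capture('scene'); crop(s,290,180,110,110,6,'s9.png')
```

```text
t 9.18 [509.5  37.8 140.6] [ 1.7999e+02 -1.0000e-02  8.8780e+01] F [-0.6 -0.2 -0.6] w 9.6
t 9.22 [509.6  37.8 140.7] [ 1.7997e+02 -1.0000e-02  8.8780e+01] F [-1.  -0.5 -0.2] w 9.6
```

View pics/w9a.png

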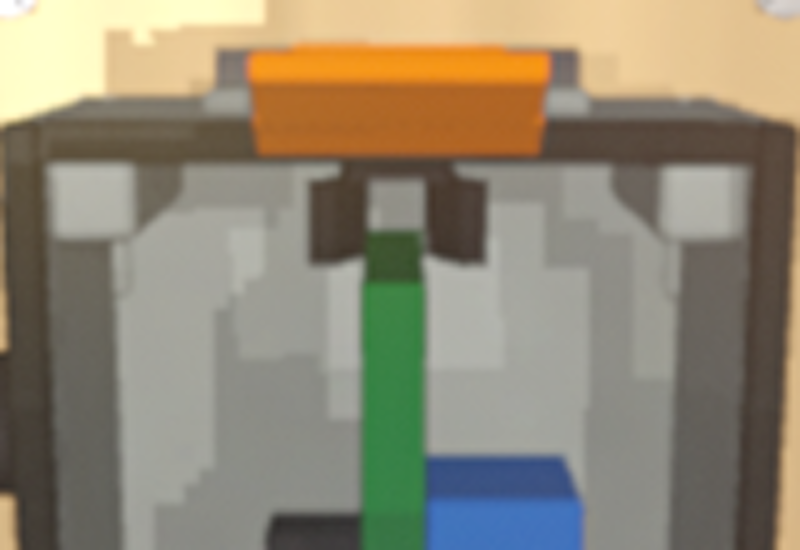

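View pics/s9.png

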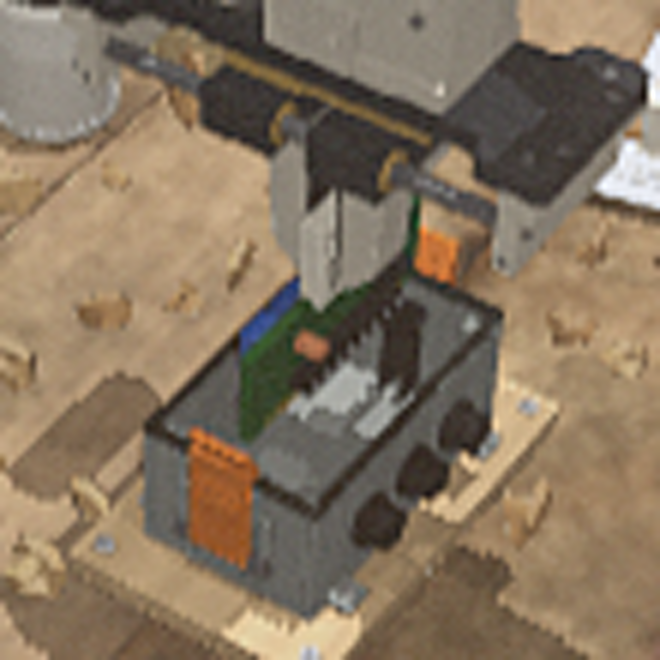

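Call:
carry_out:
  xyz:
    - [0,0.008,0.15]
    - [0,0,0.15]
    - [0,0,0.1]
    - [0,0,0.05]
    - [0,0,0.05]
    - [0,0,0]
  dr:
    - [0,0,0]
    - [0,0,0]
    - [0,0,0]
    - [0,0,0]
    - [0,0,0]
    - [0,0,0]

```text
time: 10.07
tool_pos: [509.9, 37.8, 110.5]
tcp_rot: [3.141, -0.0, 1.549]
contact_force: [-0.4, 0.0, -0.9]
grip_width: 9.8
```

Run:
```python
from h import *
for i in range(2): st(); c=capture('wrist')
crop(c,240,110,160,110,5,'w10a.png')
```

```text
t 10.07 [509.9  37.8 110.5] [ 1.7999e+02 -1.0000e-02  8.8780e+01] F [-0.4  0.  -0.9] w 9.8
t 10.12 [510.   37.8 110.7] [ 1.7998e+02 -1.0000e-02  8.8780e+01] F [-0.2 -0.5 -0.7] w 9.8
```

View pics/w10a.png

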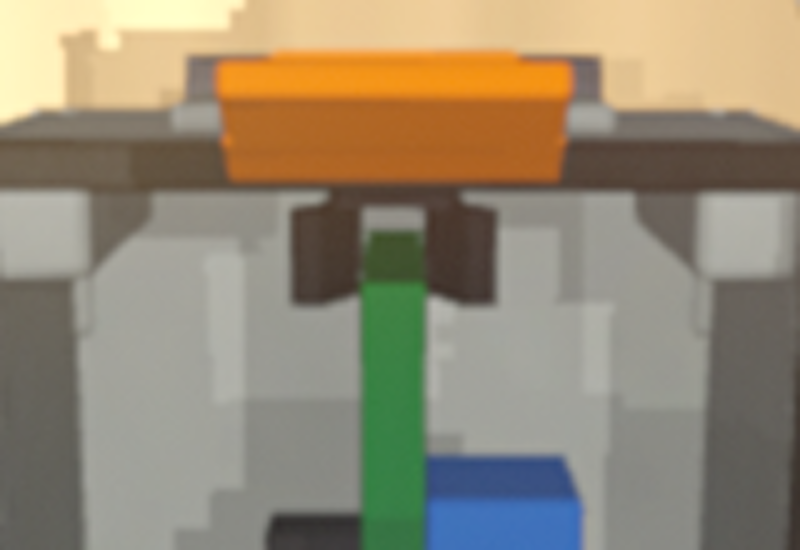

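Call:
carry_out:
  xyz:
    - [0,0,0.1]
    - [0,0,0.1]
    - [0,0,0.1]
    - [0,0,0.05]
    - [0,0,0]
  dr:
    - [0,0,0]
    - [0,0,0]
    - [0,0,0]
    - [0,0,0]
    - [0,0,0]

```text
time: 10.8
tool_pos: [509.8, 37.8, 89.3]
tcp_rot: [-3.141, -0.0, 1.55]
contact_force: [-0.0, 0.5, 0.7]
grip_width: 9.8
```

Run:
```python
from h import *
for i in range(2): st(); c=capture('wrist')
cv2.imwrite('pics/w11.png',c['image'])
s=capture('scene'); crop(s,290,180,110,110,6,'s11.png')
```

```text
t 10.8 [509.8  37.8  89.3] [-1.7999e+02 -1.0000e-02  8.8780e+01] F [-0.   0.5  0.7] w 9.8
t 10.85 [510.   37.8  89.6] [ 1.7999e+02 -1.0000e-02  8.8780e+01] F [ 0.3 -0.5 -1.2] w 9.9
```

View pics/w11.png

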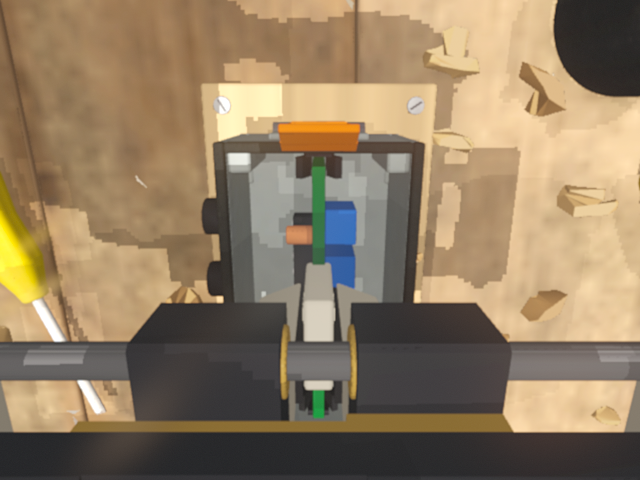

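View pics/s11.png

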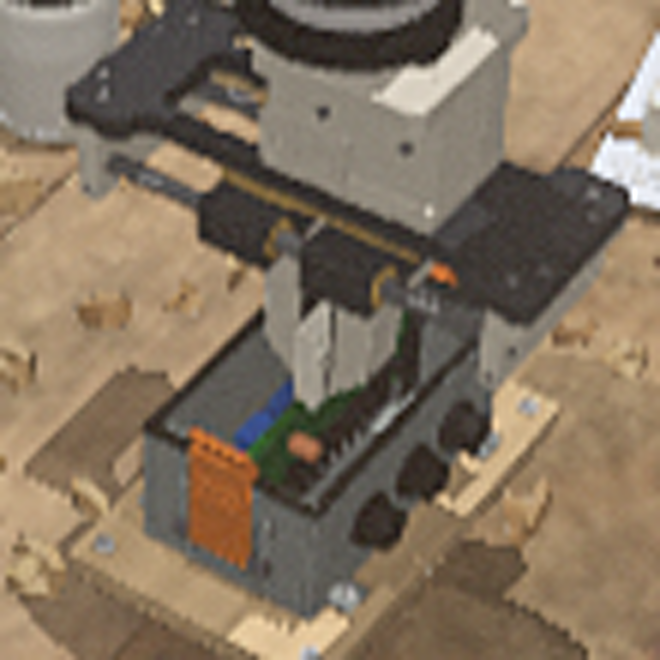

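Call:
carry_out:
  xyz:
    - [0,0,0.05]
    - [0,0,0.05]
    - [0,0,0.03]
    - [0,0,0]
  dr:
    - [0,0,0]
    - [0,0,0]
    - [0,0,0]
    - [0,0,0]

```text
time: 11.45
tool_pos: [509.9, 37.8, 81.7]
tcp_rot: [-3.142, -0.0, 1.55]
contact_force: [0.4, -1.4, -0.9]
grip_width: 10.1
```

Call:
carry_out:
  xyz:
    - [0,0,0.02]
    - [0,0,0.02]
    - [0,0,0]
  dr:
    - [0,0,0]
    - [0,0,0]
    - [0,0,0]

```text
time: 11.82
tool_pos: [510.1, 37.7, 80.4]
tcp_rot: [3.141, -0.0, 1.55]
contact_force: [-2.7, -0.7, 8.4]
grip_width: 10.0
```

Call:
carry_out:
  xyz:
    - [0,0,0]
    - [0,0,0]
    - [0,0,-0.05]
    - [0,0,-0.3]
    - [0,0,-0.6]
  dr:
    - [0,0,0]
    - [0,0,0]
    - [0,0,0]
    - [0,0,0]
    - [0,0,0]
  gripper: -0.62

```text
time: 12.45
tool_pos: [509.0, 37.8, 136.0]
tcp_rot: [-3.138, -0.0, 1.549]
contact_force: [1.0, 0.6, -0.6]
grip_width: 17.5
```

Call:
carry_out:
  xyz:
    - [0,0,-0.7]
    - [0,0,-0.8]
    - [0,0,0]
  dr:
    - [0,0,0]
    - [0,0,0]
    - [0,0,0]

```text
time: 12.82
tool_pos: [511.8, 37.7, 230.3]
tcp_rot: [3.133, 0.0, 1.55]
contact_force: [-0.5, -0.1, 0.2]
grip_width: 17.4
```

Run:
```python
from h import *
for i in range(2): st(); c=capture('wrist')
cv2.imwrite('pics/w12.png',c['image']); np.save('w12pose.npy',c['pose'])
s=capture('scene'); crop(s,290,180,110,110,6,'s12.png')
```

```text
t 12.82 [511.8  37.7 230.3] [1.7952e+02 1.0000e-02 8.8790e+01] F [-0.5 -0.1  0.2] w 17.4
t 12.88 [510.6  37.7 227.9] [179.78  -0.    88.78] F [-0.3  0.2 -0.2] w 17.7
```

View pics/w12.png

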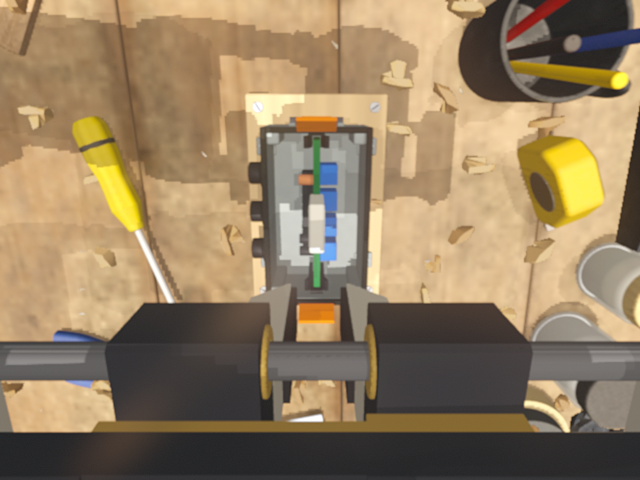

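View pics/s12.png

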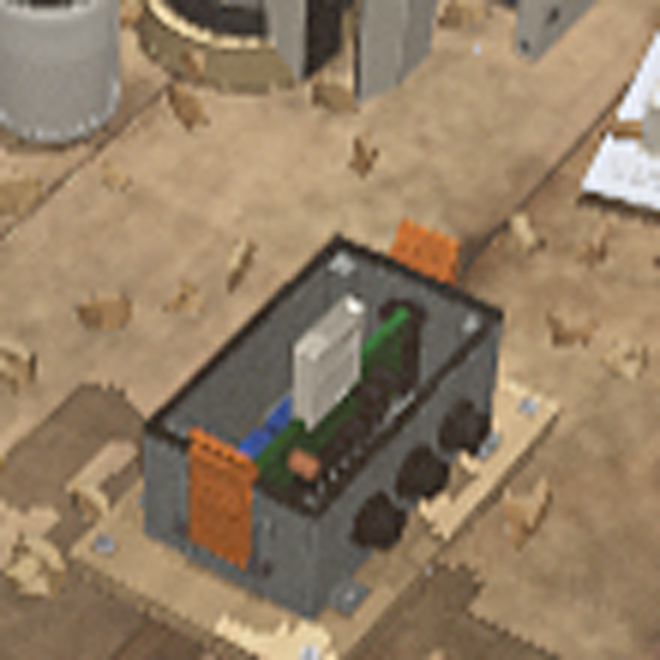

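Run:
```python
from h import *
s=capture('scene'); t=capture('top')
th=np.radians(-1.27); Rb=np.array([[np.cos(th),-np.sin(th)],[np.sin(th),np.cos(th)]])
def B(x,y,z): 
    q=Rb@np.array([x,y])+[511,37.7]; return np.array([*q,z])
for nm,c,u0,v0,w,h in (('s',s,320,215,70,60),('t',t,280,240,90,70)):
    im=cv2.resize(c['image'][v0:v0+h,u0:u0+w],None,fx=10,fy=10,interpolation=cv2.INTER_CUBIC)
    for (p,col) in (((-5,17,90),(0,0,255)),((-5,-17,90),(0,0,255)),((5,17,90),(0,0,255)),((5,-17,90),(0,0,255)),((0,56,56),(255,0,255)),((0,-56,56),(255,0,255)),((38,65,71),(0,255,255)),((38,-65,71),(0,255,255)),((-38,65,71),(0,255,255)),((-38,-65,71),(0,255,255))):
        q=proj(c,B(*p)); cv2.circle(im,(int((q[0]-u0+.5)*10),int((q[1]-v0+.5)*10)),4,col,1)
    cv2.imwrite(f'pics/chk_{nm}.png',im)
```

```text
(no output)
```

View pics/chk_s.png

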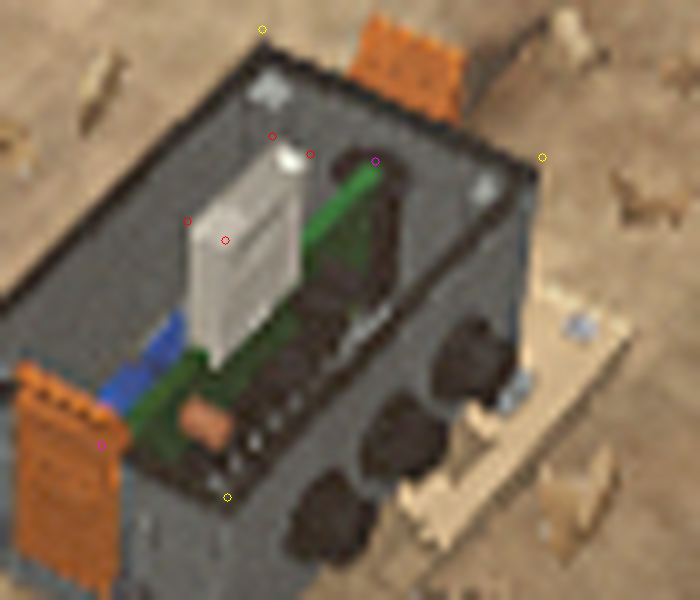

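View pics/chk_t.png

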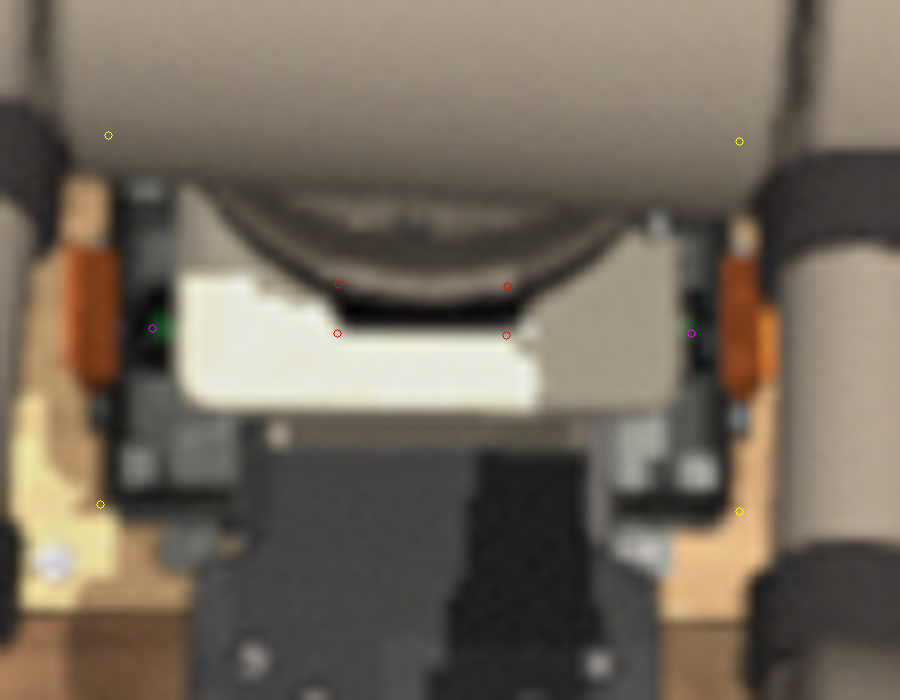

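Run:
```python
from h import *
st(); go((486,-246.8,170),101.2)
```

```text
t 13.07 [509.2  37.8 225. ] [-1.7985e+02 -2.0000e-02  8.8780e+01] F [-0.7  0.3 -0.5] w 17.6
shift units [-4.751 -0.282  0.916] max 4.75
turn units [-0.019 -0.005 -1.553]
```

Call:
carry_out:
  xyz:
    - [-0.5,-0.04,0]
    - [-0.8,-0.05,0]
    - [-0.8,-0.05,0]
    - [-0.8,-0.05,0.2]
    - [-0.8,-0.05,0.25]
    - [-0.65,-0.04,0.25]
    - [-0.4,0,0.2]
    - [0,0,0]
  dr:
    - [0,0,0]
    - [0,0,0]
    - [0,0,0]
    - [0,0,0]
    - [0,0,0]
    - [0,0,0]
    - [0,0,0]
    - [0,0,-0.78]
  gripper: 1

```text
time: 14.08
tool_pos: [485.8, -248.1, 169.7]
tcp_rot: [-3.138, -0.003, 1.658]
contact_force: [-0.1, -0.0, 0.1]
grip_width: 89.8
```

Call:
carry_out:
  xyz:
    - [0,0,0]
    - [0,0,0]
    - [0,0,0]
  dr:
    - [0,0,-0.77]
    - [0,0,0]
    - [0,0,0]

```text
time: 14.45
tool_pos: [486.9, -246.6, 171.8]
tcp_rot: [-3.141, -0.001, 1.764]
contact_force: [-1.4, 1.0, -0.5]
grip_width: 92.3
```

Run:
```python
from h import *
for i in range(2): st(); c=capture('wrist')
cv2.imwrite('pics/w13.png',c['image'])
```

```text
t 14.45 [ 486.9 -246.6  171.8] [-1.7997e+02 -6.0000e-02  1.0107e+02] F [-1.4  1.  -0.5] w 92.3
t 14.5 [ 487.  -246.6  172. ] [-1.7999e+02 -4.0000e-02  1.0109e+02] F [ 0.2 -0.7 -0.4] w 91.8
```

View pics/w13.png

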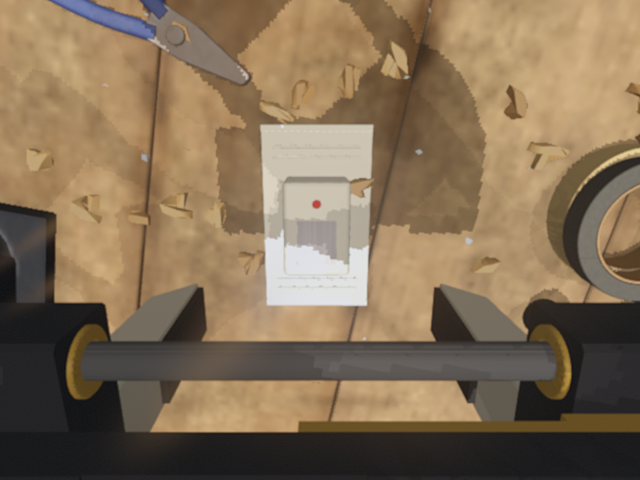

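Run:
```python
from h import *
c=capture('wrist'); t=capture('top'); st()
crop(c,250,110,135,100,6,'w14a.png'); crop(c,250,210,135,110,6,'w14b.png')
p=onz(t,472,196,50); print('pot',p)
```

```text
t 14.65 [ 487.1 -246.7  172.3] [ 1.7999e+02 -1.0000e-02  1.0114e+02] F [-0.   0.6  0.4] w 91.7
pot [ 673.62740941 -287.55424266   50.        ]
```

View pics/w14a.png

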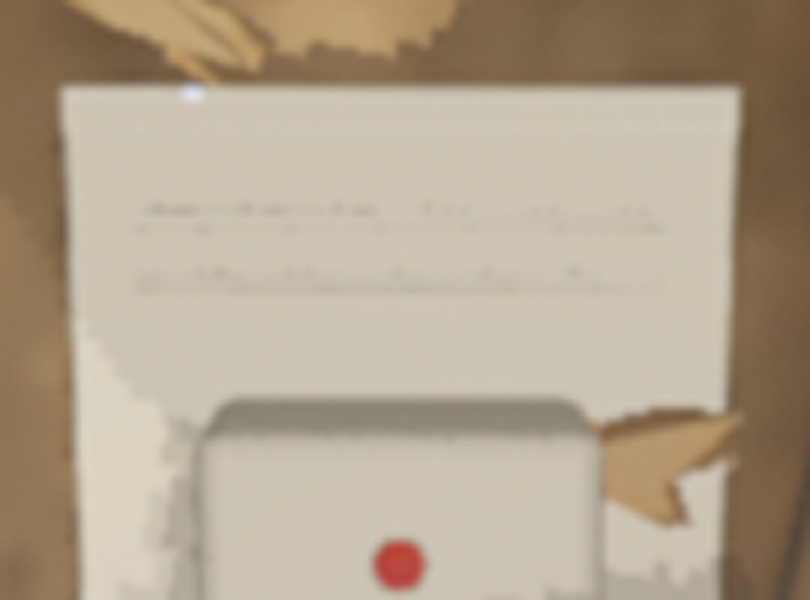

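View pics/w14b.png

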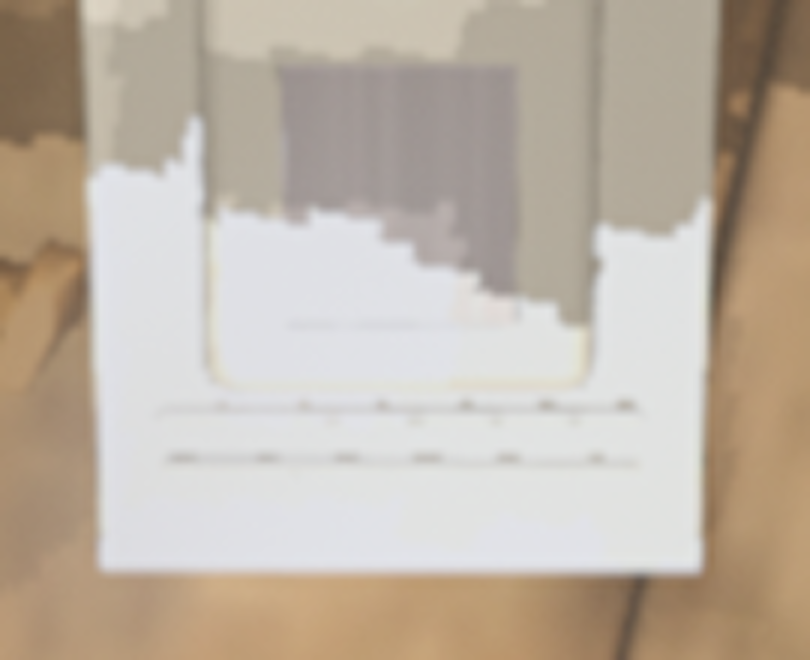

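Run:
```python
from h import *
c=capture('wrist'); o=get_obs(); st(); M=mat(o)
def T(pts,v0): return [(250+(x+.5)/6-.5,v0+(y+.5)/6-.5) for x,y in pts]
P=np.array([onz(c,*p,10) for p in T([(61,88),(740,88)],110)+T([(702,572),(100,572)],210)])
print(P.round(1).tolist(),P.mean(0).round(2)); 
for i,j in ((0,3),(1,2),(1,0),(2,3)): d=P[i]-P[j]; print(np.linalg.norm(d).round(1),np.degrees(np.arctan2(d[1],d[0])).round(2))
H=np.array([onz(c,*p,38) for p in T([(207,440),(600,440)],110)+T([(590,385),(212,385)],210)]); print(H.round(1).tolist(),H.mean(0).round(2))
for q in (P,H): print('in tool',(M.T@(q.mean(0)-o['tool_pos'])).round(2))
```

```text
t 14.7 [ 487.1 -246.7  172.4] [ 1.7998e+02 -1.0000e-02  1.0116e+02] F [ 0.5 -0.1 -0.3] w 91.7
[[434.2, -189.1, 10.0], [509.2, -174.4, 10.0], [534.9, -305.5, 10.0], [459.7, -320.2, 10.0]] [ 484.5  -247.29   10.  ]
133.5 100.98
133.5 101.1
76.4 11.08
76.6 11.05
[[458.4, -220.2, 38.0], [499.3, -212.2, 38.0], [511.3, -272.9, 38.0], [469.4, -281.1, 38.0]] [ 484.6 -246.6   38. ]
in tool [-1.1000e-01 -2.7100e+00  1.6238e+02]
in tool [  0.55  -2.47 134.38]
```

Call:
carry_out:
  xyz:
    - [0.005,-0.025,0.5]
    - [0,0,0.7]
    - [0,0,0.45]
    - [0,0,0]
    - [0,0,0]
  dr:
    - [0,0,0.015]
    - [0,0,0]
    - [0,0,0]
    - [0,0,0]
    - [0,0,0]
  gripper: 0.4

```text
time: 15.32
tool_pos: [486.2, -247.2, 74.5]
tcp_rot: [3.14, 0.001, 1.764]
contact_force: [0.7, -0.1, -0.2]
grip_width: 64.0
```

Run:
```python
from h import *
for i in range(2): st(); c=capture('wrist')
crop(c,180,200,260,200,3,'w15.png')
```

```text
t 15.32 [ 486.2 -247.2   74.5] [1.7991e+02 6.0000e-02 1.0106e+02] F [ 0.7 -0.1 -0.2] w 64.0
t 15.38 [ 486.4 -247.3   74.8] [1.7988e+02 1.0000e-01 1.0106e+02] F [-0.2 -0.2  0.3] w 64.6
```

View pics/w15.png

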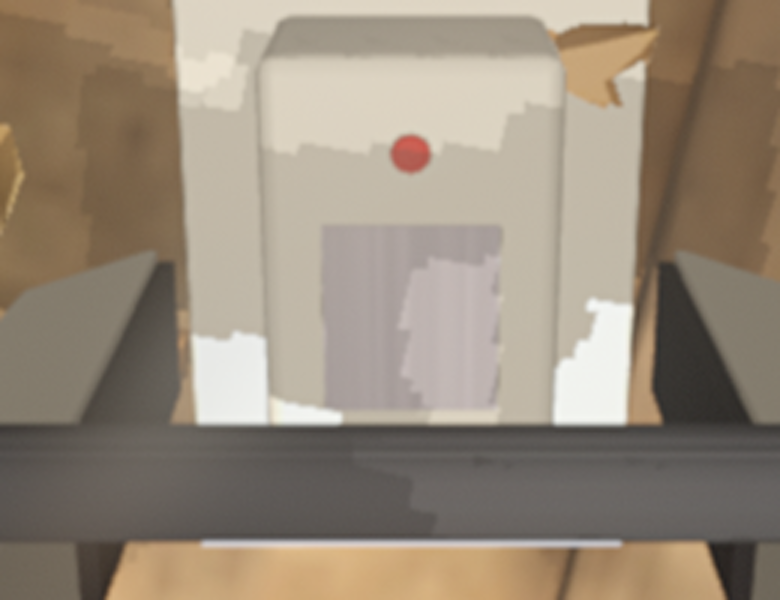

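Call:
carry_out:
  xyz:
    - [0,-0.007,0.3]
    - [0,0,0.25]
    - [0,0,0.09]
    - [0,0,0]
    - [0,0,0]
  dr:
    - [0,0,0]
    - [0,0,0]
    - [0,0,0]
    - [0,0,0]
    - [0,0,0]

```text
time: 16.05
tool_pos: [485.5, -247.0, 35.4]
tcp_rot: [3.141, 0.0, 1.764]
contact_force: [0.2, 0.3, -0.1]
grip_width: 64.2
```

Run:
```python
from h import *
st()
```

```text
t 16.05 [ 485.5 -247.    35.4] [1.7995e+02 2.0000e-02 1.0106e+02] F [ 0.2  0.3 -0.1] w 64.2
```

Call:
carry_out:
  xyz:
    - [0,0,0]
    - [0,0,0]
    - [0,0,0]
    - [0,0,0]
    - [0,0,0]
  dr:
    - [0,0,0]
    - [0,0,0]
    - [0,0,0]
    - [0,0,0]
    - [0,0,0]
  gripper: -1

```text
time: 16.68
tool_pos: [485.3, -246.9, 35.2]
tcp_rot: [3.141, 0.0, 1.764]
contact_force: [-0.1, 0.0, 2.3]
grip_width: 44.0
```

Call:
carry_out:
  xyz:
    - [0,0,-0.2]
    - [0,0,-0.5]
    - [0,0,-0.8]
    - [0,0,-0.7]
    - [0,0,0]
    - [0,0,0]
  dr:
    - [0,0,0]
    - [0,0,0]
    - [0,0,0]
    - [0,0,0]
    - [0,0,0]
    - [0,0,0]

```text
time: 17.42
tool_pos: [484.6, -246.5, 166.6]
tcp_rot: [-3.141, -0.001, 1.764]
contact_force: [0.6, -0.0, -1.3]
grip_width: 43.9
```

Run:
```python
from h import *
for i in range(2): st(); c=capture('wrist')
cv2.imwrite('pics/w16.png',c['image'])
go((510.0,37.8,170),88.7)
```

```text
t 17.43 [ 484.6 -246.5  166.6] [-1.7998e+02 -5.0000e-02  1.0106e+02] F [ 0.6 -0.  -1.3] w 43.9
t 17.48 [ 484.4 -246.4  166. ] [-1.7992e+02 -1.1000e-01  1.0106e+02] F [-0.4  1.1 -0.9] w 43.9
shift units [ 4.566  1.327 -0.064] max 4.57
turn units [-0.014 -0.015  1.545]
```

View pics/w16.png

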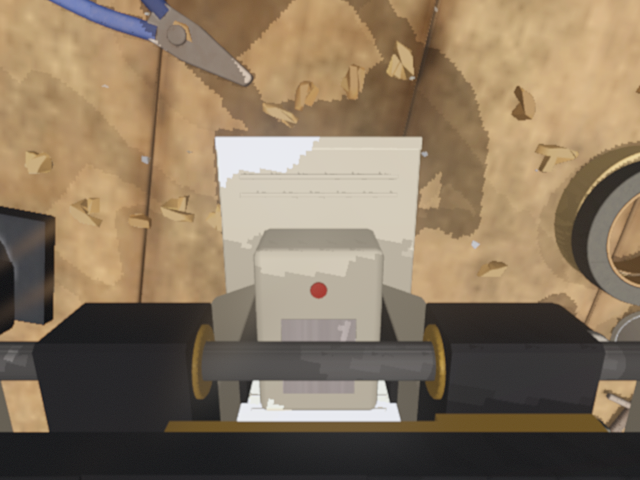

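Run:
```python
from h import *
c=capture('wrist'); o=get_obs(); M=mat(o); st()
crop(c,200,120,240,60,3,'w16a.png'); crop(c,220,370,200,70,4,'w16b.png')
for dep in (24.4,25.4,26.4):
  for p in ((216,136.5),(421.5,136.5),(318,420)):
    a,d=ray(c,*p); a=M.T@(a-o['tool_pos']); d=M.T@d; print(dep,(a+d*(dep-a[2])/d[2]).round(1))
  print()
a,d=ray(c,319,255); a=M.T@(a-o['tool_pos']); d=M.T@d; print('hood top far',(a+d*(-2.6-a[2])/d[2]).round(1))
a,d=ray(c,319,410); a=M.T@(a-o['tool_pos']); d=M.T@d; print('hood top near',(a+d*(-2.6-a[2])/d[2]).round(1))
```

```text
t 17.57 [ 484.5 -246.4  165.6] [-1.7990e+02 -1.3000e-01  1.0106e+02] F [ 0.2 -0.4 -0.7] w 43.9
24.4 [ 66.8 -39.   24.4]
24.4 [66.7 36.3 24.4]
24.4 [-57.4  -1.8  24.4]

25.4 [ 66.7 -39.2  25.4]
25.4 [66.6 36.5 25.4]
25.4 [-58.2  -1.8  25.4]

26.4 [ 66.7 -39.4  26.4]
26.4 [66.6 36.8 26.4]
26.4 [-59.1  -1.8  26.4]

hood top far [30.2 -1.3 -2.6]
hood top near [-30.5  -1.4  -2.6]
```

View pics/w16b.png

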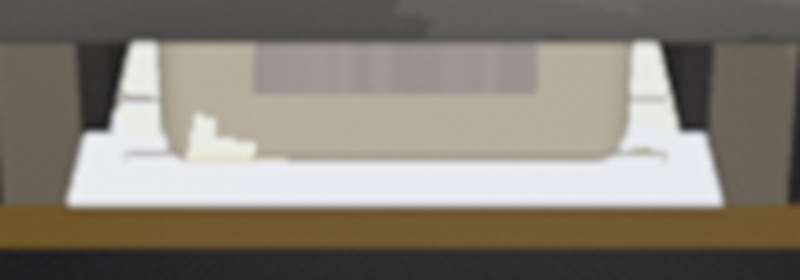

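Call:
carry_out:
  xyz:
    - [0.5,0.15,0]
    - [0.78,0.23,0]
    - [0.78,0.23,0]
    - [0.78,0.23,0]
    - [0.78,0.23,0]
    - [0.6,0.17,0]
    - [0.35,0.09,-0.05]
    - [0,0,0]
  dr:
    - [0,0,0]
    - [0,0,0]
    - [0,0,0]
    - [0,0,0]
    - [0,0,0]
    - [0,0,0]
    - [0,0,0]
    - [0,0,0.77]

```text
time: 18.58
tool_pos: [510.4, 39.3, 169.1]
tcp_rot: [-3.14, -0.001, 1.657]
contact_force: [0.3, -0.3, -0.6]
grip_width: 43.7
```

Call:
carry_out:
  xyz:
    - [0,0,0]
    - [0,0,0]
    - [0,0,0]
  dr:
    - [0,0,0.775]
    - [0,0,0]
    - [0,0,0]

```text
time: 18.95
tool_pos: [510.6, 37.5, 169.5]
tcp_rot: [-3.141, -0.0, 1.55]
contact_force: [0.2, -1.0, -0.7]
grip_width: 43.8
```

Run:
```python
from h import *
for i in range(2): st(); c=capture('wrist')
cv2.imwrite('pics/w17.png',c['image'])
go((510.0,37.8,150),88.7)
```

```text
t 18.95 [510.6  37.5 169.5] [-1.7995e+02 -1.0000e-02  8.8810e+01] F [ 0.2 -1.  -0.7] w 43.8
t 19.0 [510.7  37.5 169.7] [-1.7997e+02 -2.0000e-02  8.8780e+01] F [ 0.6  0.1 -1.2] w 44.2
shift units [ 0.006 -0.012  0.329] max 0.33
turn units [-0.002 -0.002  0.007]
```

View pics/w17.png

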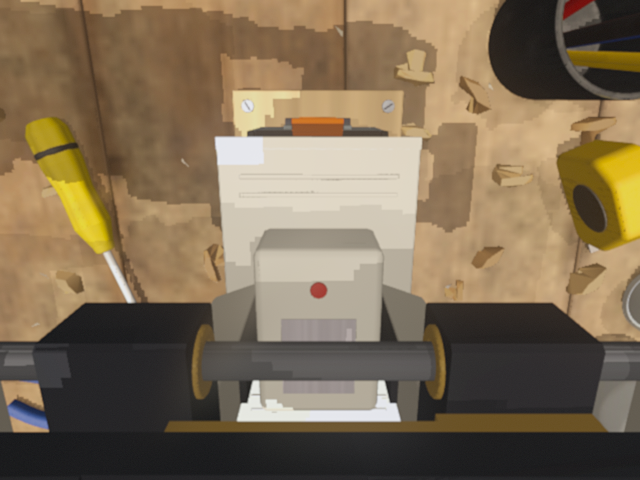

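Call:
carry_out:
  xyz:
    - [0.005,-0.012,0.4]
    - [0,0,0.4]
    - [0,0,0.05]
    - [0,0,0]
    - [0,0,0]
  dr:
    - [0,0,0]
    - [0,0,0]
    - [0,0,0]
    - [0,0,0]
    - [0,0,0]

```text
time: 19.68
tool_pos: [510.8, 37.8, 120.0]
tcp_rot: [3.139, -0.0, 1.548]
contact_force: [0.1, -0.7, -2.2]
grip_width: 43.8
```

Run:
```python
from h import *
for i in range(2): st(); c=capture('wrist')
crop(c,200,90,240,100,3.3,'w18.png')
s=capture('scene'); crop(s,285,170,115,110,6,'s18.png'); t=capture('top'); crop(t,260,220,120,100,6,'t18.png')
```

```text
t 19.68 [510.8  37.8 120. ] [ 1.7988e+02 -1.0000e-02  8.8710e+01] F [ 0.1 -0.7 -2.2] w 43.8
t 19.73 [510.7  37.8 120. ] [ 1.7988e+02 -1.0000e-02  8.8710e+01] F [ 0.3 -0.8 -0.6] w 43.5
```

View pics/w18.png

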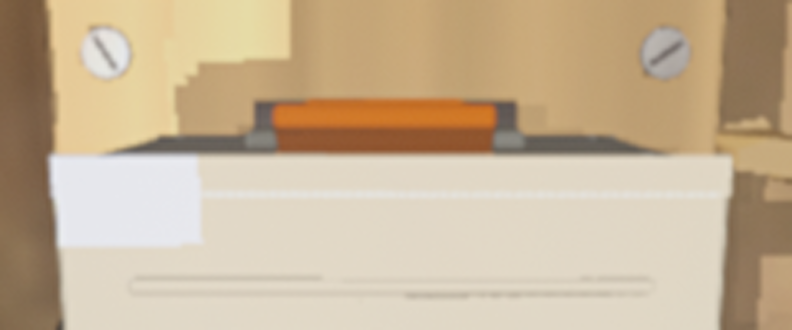

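View pics/s18.png

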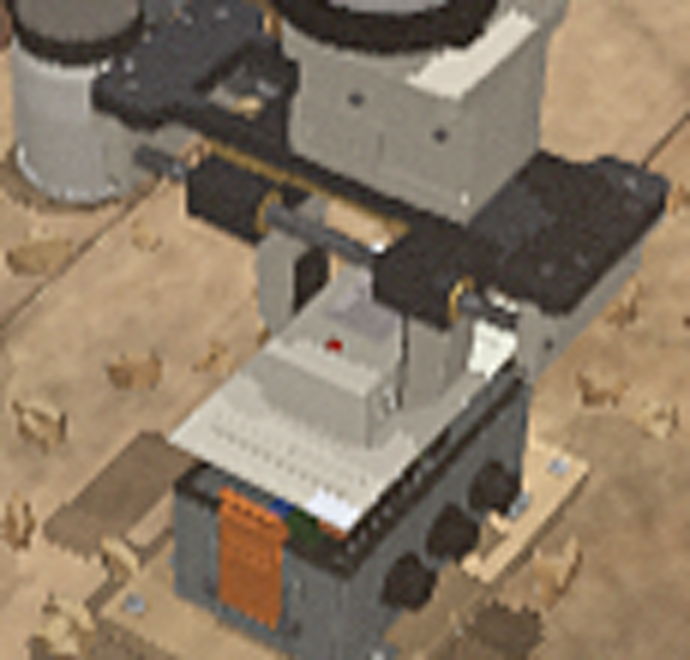

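View pics/t18.png

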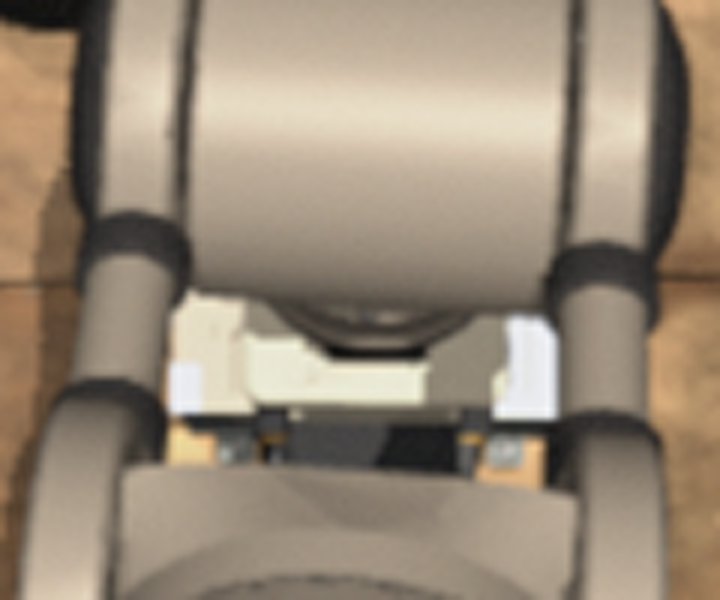

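Call:
carry_out:
  xyz:
    - [0,-0.012,0.1]
    - [0,0,0.07]
    - [0,0,0]
    - [0,0,0]
  dr:
    - [0.012,0,0]
    - [0,0,0]
    - [0,0,0]
    - [0,0,0]

```text
time: 20.38
tool_pos: [509.5, 37.9, 108.8]
tcp_rot: [-3.14, -0.0, 1.548]
contact_force: [-0.3, -0.3, -1.0]
grip_width: 43.9
```

Run:
```python
from h import *
for i in range(2): st(); c=capture('wrist')
crop(c,200,90,240,100,3.3,'w19.png')
s=capture('scene'); crop(s,285,170,115,110,6,'s19.png')
```

```text
t 20.38 [509.5  37.9 108.8] [-1.7992e+02 -1.0000e-02  8.8700e+01] F [-0.3 -0.3 -1. ] w 43.9
t 20.43 [509.5  37.9 108.9] [-1.7992e+02 -1.0000e-02  8.8700e+01] F [ 0.1 -0.4 -1.5] w 43.4
```

View pics/w19.png

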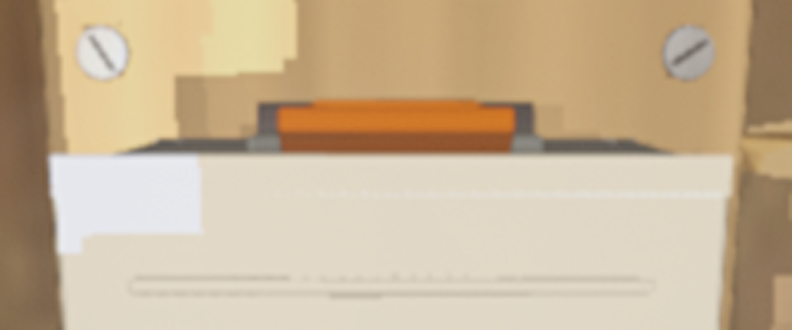

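View pics/s19.png

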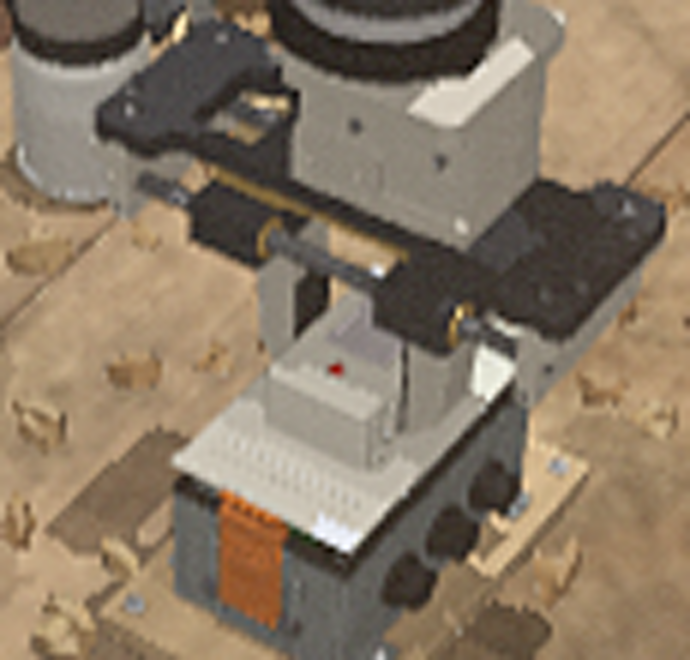

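Call:
carry_out:
  xyz:
    - [0,0.004,0.03]
    - [0,0,0.03]
    - [0,0,0.02]
    - [0,0,0]
  dr:
    - [-0.01,0,0]
    - [0,0,0]
    - [0,0,0]
    - [0,0,0]

```text
time: 21.02
tool_pos: [510.0, 37.9, 104.3]
tcp_rot: [3.141, -0.0, 1.548]
contact_force: [1.0, 0.3, 3.7]
grip_width: 43.4
```

Call:
carry_out:
  xyz:
    - [0,0,0.025]
    - [0,0,0.025]
    - [0,0,0]
  dr:
    - [0,0,0]
    - [0,0,0]
    - [0,0,0]

```text
time: 21.4
tool_pos: [510.2, 37.8, 101.5]
tcp_rot: [3.14, -0.0, 1.548]
contact_force: [-0.3, 0.7, 6.3]
grip_width: 43.8
```

Call:
carry_out:
  xyz:
    - [0,0,0.02]
    - [0,0,0.02]
    - [0,0,0]
  dr:
    - [0,0,0]
    - [0,0,0]
    - [0,0,0]

```text
time: 21.78
tool_pos: [510.4, 37.8, 99.7]
tcp_rot: [3.139, -0.0, 1.548]
contact_force: [-1.8, 0.4, 10.6]
grip_width: 43.5
```

Run:
```python
from h import *
st(); c=capture('wrist'); st()
crop(c,200,90,240,100,3.3,'w20.png')
s=capture('scene'); crop(s,285,170,115,110,6,'s20.png')
```

```text
t 21.77 [510.4  37.8  99.7] [ 1.7987e+02 -1.0000e-02  8.8700e+01] F [-1.8  0.4 10.6] w 43.5
t 21.82 [510.4  37.8  99.7] [ 1.7987e+02 -1.0000e-02  8.8700e+01] F [-0.5  1.  10.9] w 43.9
```

View pics/w20.png

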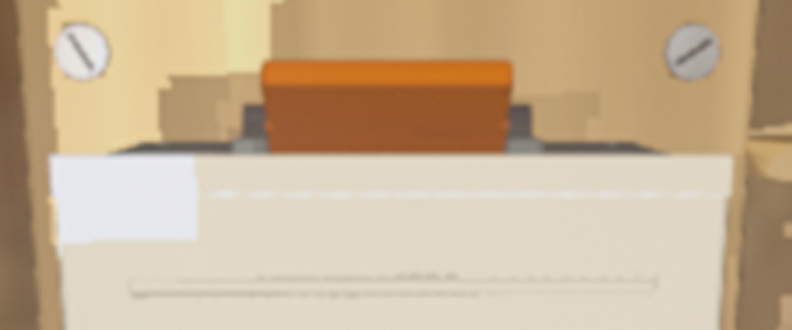

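View pics/s20.png

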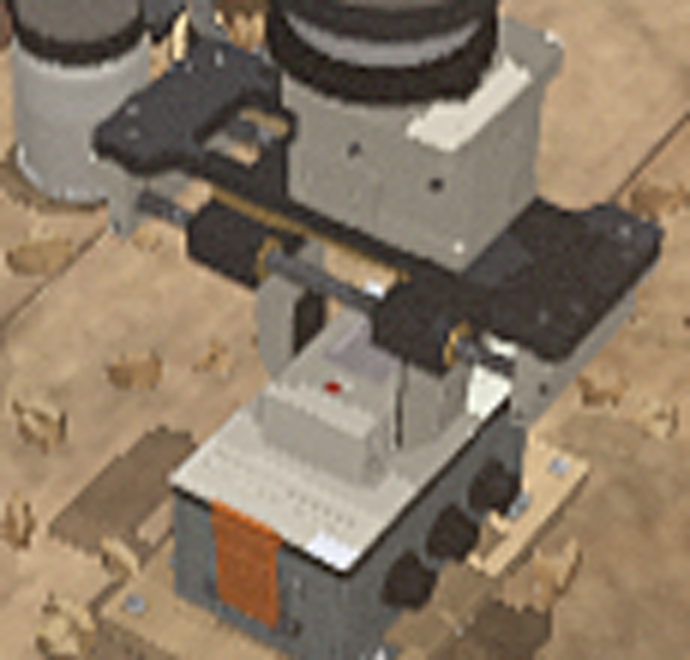

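Call:
carry_out:
  xyz:
    - [0,0,0.015]
    - [0,0,0.015]
    - [0,0,0]
  dr:
    - [0,0,0]
    - [0,0,0]
    - [0,0,0]

```text
time: 22.25
tool_pos: [510.4, 37.8, 97.2]
tcp_rot: [3.14, -0.0, 1.548]
contact_force: [2.6, -0.1, 5.6]
grip_width: 43.6
```

Run:
```python
from h import *
st(); c=capture('wrist'); st()
crop(c,200,90,240,100,3.3,'w21.png')
```

```text
t 22.25 [510.4  37.8  97.2] [ 1.799e+02 -1.000e-02  8.869e+01] F [ 2.6 -0.1  5.6] w 43.6
t 22.3 [510.4  37.8  97.2] [ 1.799e+02 -1.000e-02  8.870e+01] F [ 1.9 -0.4  4.6] w 44.4
```

View pics/w21.png

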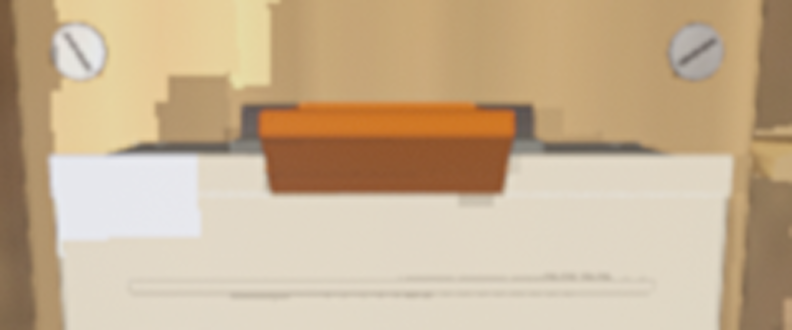

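Call:
carry_out:
  xyz:
    - [0,0,0.015]
    - [0,0,0.015]
    - [0,0,0]
    - [0,0,0]
  dr:
    - [0,0,0]
    - [0,0,0]
    - [0,0,0]
    - [0,0,0]

```text
time: 22.8
tool_pos: [510.4, 37.8, 95.7]
tcp_rot: [3.14, -0.0, 1.548]
contact_force: [2.2, -0.0, 8.0]
grip_width: 43.8
```

Run:
```python
from h import *
for i in range(3): st(); c=capture('scene')
crop(c,285,170,115,110,6,'s22.png')
t=capture('top'); crop(t,260,220,120,100,6,'t22.png')
w=capture('wrist'); cv2.imwrite('pics/w22.png',w['image'])
```

```text
t 22.8 [510.4  37.8  95.7] [ 1.7989e+02 -1.0000e-02  8.8700e+01] F [ 2.2 -0.   8. ] w 43.8
t 22.85 [510.4  37.8  95.7] [ 1.7989e+02 -1.0000e-02  8.8700e+01] F [ 2.  -0.3  8.6] w 44.1
t 22.9 [510.4  37.8  95.7] [ 1.7989e+02 -1.0000e-02  8.8700e+01] F [ 1.  -0.5  8.1] w 43.7
```

View pics/s22.png

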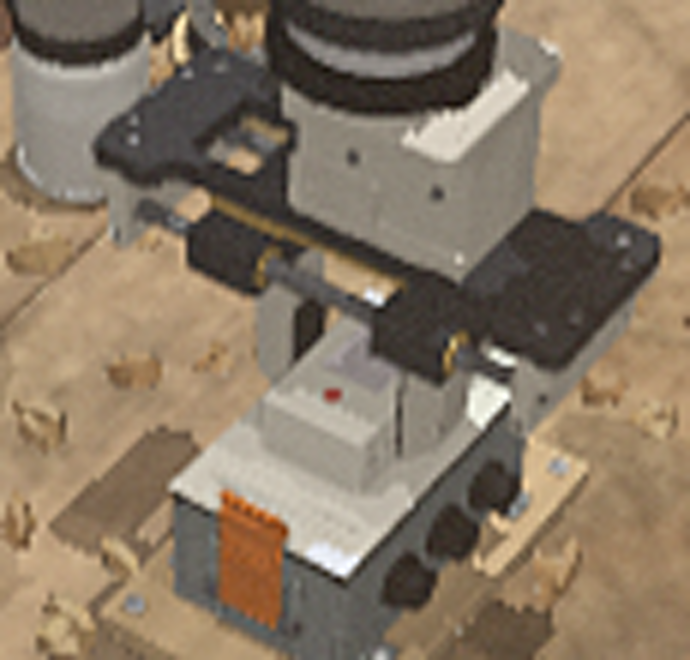

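View pics/w22.png

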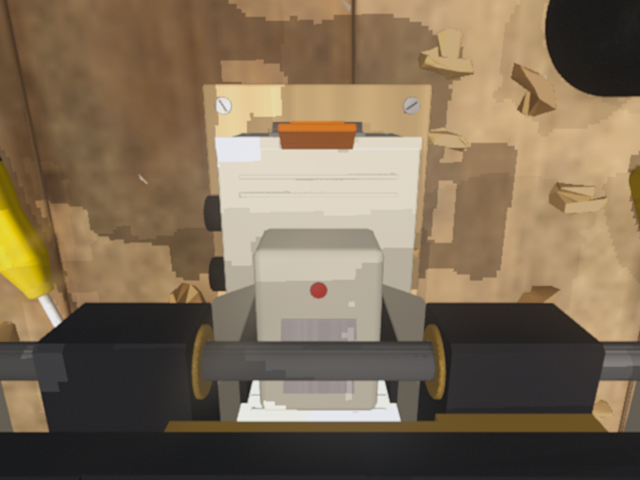

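View pics/t22.png

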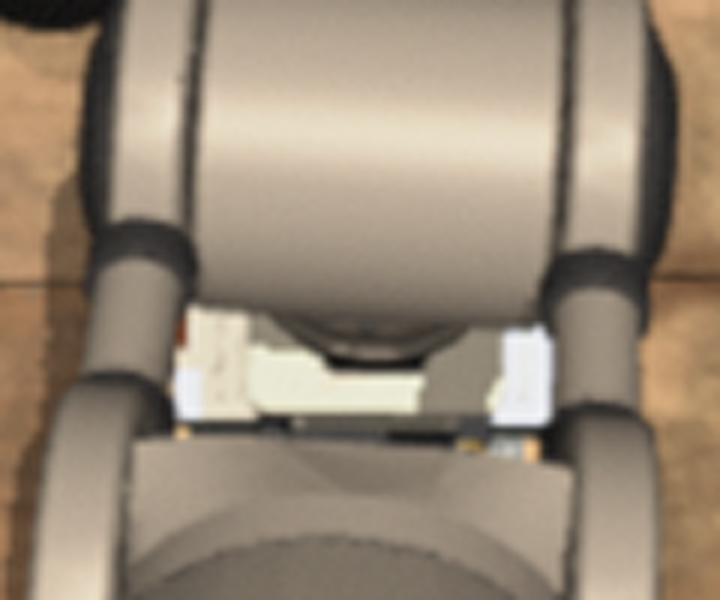

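Call:
carry_out:
  xyz:
    - [0,0,0.015]
    - [0,0,0.015]
    - [0,0,0]
    - [0,0,0]
  dr:
    - [0,0,0]
    - [0,0,0]
    - [0,0,0]
    - [0,0,0]

```text
time: 23.55
tool_pos: [510.5, 37.8, 95.3]
tcp_rot: [3.139, 0.0, 1.548]
contact_force: [-2.8, -0.6, 21.3]
grip_width: 43.8
```

Run:
```python
from h import *
st(); print(get_obs()['moment'])
```

```text
t 23.55 [510.5  37.8  95.3] [179.85   0.    88.71] F [-2.8 -0.6 21.3] w 43.8
[-0.00245516  0.8768857  -0.03279192]
```

Call:
carry_out:
  xyz:
    - [0,0,-0.005]
    - [0,0,0]
    - [0,0,0]
    - [0,0,0]
    - [0,0,0]
    - [0,0,0]
    - [0,0,0]
    - [0,0,0]
  dr:
    - [0,0,0]
    - [0,0,0]
    - [0,0,0]
    - [0,0,0]
    - [0,0,0]
    - [0,0,0]
    - [0,0,0]
    - [0,0,0]

```text
time: 24.55
tool_pos: [510.4, 37.8, 95.3]
tcp_rot: [3.139, -0.0, 1.548]
contact_force: [-1.1, -1.1, 19.2]
grip_width: 43.7
```

Run:
```python
from h import *
st(); t=capture('top'); cv2.imwrite('pics/t23.png',t['image']); s=capture('scene'); cv2.imwrite('pics/s23.png',s['image']); st(); print(get_obs()['moment'])
crop(s,330,200,60,50,12,'s23c.png')
```

```text
t 24.55 [510.4  37.8  95.3] [179.86  -0.    88.71] F [-1.1 -1.1 19.2] w 43.7
t 24.65 [510.5  37.8  95.3] [179.86  -0.    88.71] F [-1.5 -0.6 20. ] w 43.9
[0.0092553  0.67133439 0.00173313]
```

View pics/s23.png

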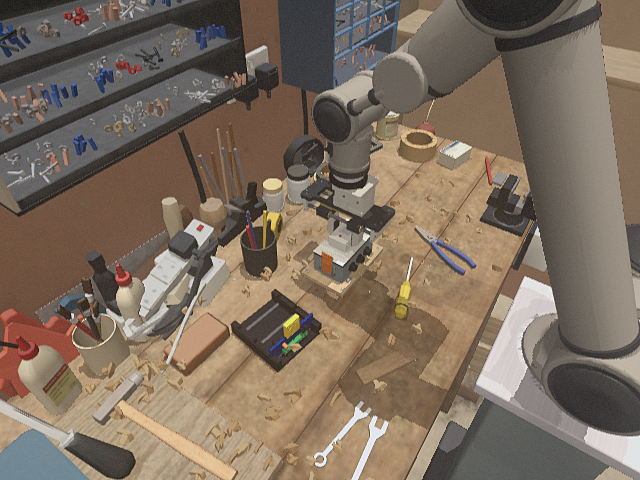

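View pics/t23.png

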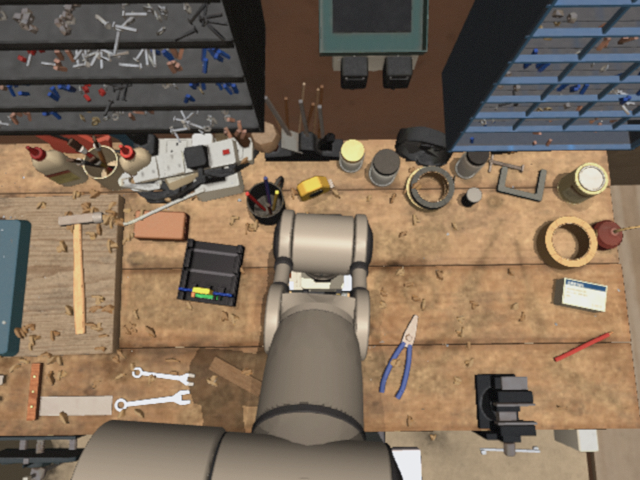

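Run:
```python
from h import *
from plant import close_job
st(); print(close_job())
```

```text
t 24.65 [510.5  37.8  95.3] [179.86  -0.    88.71] F [-1.5 -0.6 20. ] w 43.9
the job is handed in; nothing more can be done
None
```

I slid the green card home in the box, then set the cover on and pressed it down until it snapped. I handed the job in at 24.65 s with the gripper still on the cover, pressing down with about 20 N.

- **Card:** it stopped on the box floor with 8 N at the height expected for a home card. The scene view afterwards agreed with the home height to within about 1 pixel.
- **Cover:** the push rose to about 11 N and fell to about 5 N as it snapped. The cover then stopped hard at TCP height 95.3 mm, where 95.4 mm was expected for the cover right down on the rim. It held steady there for over a second.
- **Clips:** I saw the +y clip bend out and spring back over the flange. The gripper and arm hid the -y clip in every view, so I never saw it. I infer it snapped from the force drop, the level cover at rim height, and the near-zero moment about x.
- **Disagreements:** the top and wrist cameras differed by 1–2 mm in x. I aligned the card and the cover by comparing them directly with the box in the wrist view instead.
- **Everything else:** the blue card, tape measure, film pot and sanding block stand where they were in the last pictures.

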